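# Swap out the desiccant, put the slide boxes away and lock the slide cabinet

### The arm

A 6-joint arm with a two-finger parallel gripper is mounted at the origin on the work surface. World frame = base frame: x ahead of the robot, y to its left, z up, the work surface at z = 0. Lengths are in mm, angles in rad, forces in N, time in s.
With the tool pointing down it reaches from about 275 to 750 mm from the base axis. Payload 10.2 kg.
Tool frame: the origin (TCP) lies at the very end of the fingers, on their centre line; the grasp point (between the pads) lies 19 mm behind it; x points along the fingers, z is the direction in which the jaws open and shut, and the axes are right-handed (so a half turn about x gives the same grasp; the last joint's range is limited). The gripper opens to 85 mm and grips with 20 to 120 N. Pads are 22 mm wide; open, the fingers measure 114 mm over their backs; the gripper's body (76 mm by 85 mm) begins 54 mm behind the grasp point. The pads swing forward as they close: fully open they stand 13 mm farther back than shut.
Start: joints at [-1.463, 0.313, 1.498, -0, 1.331, -0.223], TCP at [170.507, -496.547, 231.294] pointing down, gripper open.
Joint ranges: [-2.94, 2.94], [-0.97, 2.17], [0.19, 2.56], [-1.23, 4.37], [0.02, 3.11], [-2.88, 2.88]. Speed limits (rad/s): [2.39, 2.39, 3.01, 3.14, 3.14, 3.14].

### API

Orientations are given as a unit quaternion [w, x, y, z].
In Python, from rig import sense, vision, job gives the robot as it stands. The module is installed in compiled form; this text tells all that it offers.
- The arm moves only by the shell command python3 -m pendant 'ROWS' [FORCE]. ROWS is JSON, a list of rows, each a list of 7 numbers: the turn, a rotation vector about the tool's x, y, z in rad, then the shift along the tool's x, y, z in cm, then the opening, from 0 (shut) to 1 (fully open). A call has exactly 5 rows; each row is the pose to reach, as a shift and turn from the pose commanded when the call began, along the tool's axes at that moment; what a row does not reach only later rows make up. A row lasts 1/8 s, in which the tool goes at most 62.5 mm and 10.7 degrees, less where a joint would pass 70% of its speed; a pose out of reach is approached as far as the arm can. A call with a gripper value outside its range is refused whole. The fingers move at their own pace and stop on an object; FORCE is the grip in N (left out, the last holds). Time passes only in rows, so rows that repeat a pose let the fingers close, or fill a call up. It gives the time, the measured TCP pose, the force and the opening at its end, in the units of the state.
- sense(): the state, without advancing time (a new reading comes with each control period).
- vision.capture(name): name is "scene" or "top" or "wrist"; returns the picture (384x512x3 uint8, red, green, blue); there is no depth.
- vision.calibration(name): a dict with "K" (3x3 intrinsics, pixels), "extrinsics" (4x4, takes a point from camera to world coordinates). Camera axes: x right, y up, looking along -z (the intrinsics and any distortion apply to the point x, -y, -z); pixel columns grow to the right and rows downward; lengths in mm; the calibration is good to about 2 mm. A picture is of the moment at which its call begins: read the wrist's pose just before it. calibration takes no time and is no camera call; for the wrist camera it gives the pose at the moment of the call.
- job.finish_job(): hands the job in, once; it reports no verdict.
The state is a dict: "time_s": time; "joints": joint angles; "dq": joint speeds; "tau": joint torques, N m; "eef_pos": TCP position; "ee_rot": TCP orientation; "force": force on the tool from outside, world axes, zero at the start; "wrist_torque": the same for the moment, N m; "grip_width": opening from 0.0 (shut) to 1.0 (fully open).
Only numpy, scipy, OpenCV 4.12 (cv2) and the standard library are available. Lean on these libraries where they do the work, as an engineer would, in place of code of your own. Each camera call takes 0.05 s, during which the arm holds its last target.

### The job

Lay the spent orange desiccant cartridge from the open drawer of the slide cabinet in the steel tray, and put every slide box that is on the bench into the drawer, lid up and flat on the drawer's floor, one to a lane along it. Then push the drawer fully home until it seats, and only then lock it: the knob on top spins idly unless it is pressed down while being turned, so press and turn it clockwise until the red hook points straight out over the drawer front, and let it go. Leave the petri dishes, the bottle and the lamp supply where they are.

Things in the scene. Friction and masses are not known exactly. Their poses are not given: they have to be found in the camera images.
- box0: closed slide box, 84 x 36 x 34 mm (long side along its x), white with a blue lid, 0.13 kg; loose on the bench, lid up; origin at the centre of its underside, z up. Absent from some starts.
- box1: closed slide box, 84 x 36 x 34 mm (long side along its x), white with a green lid, 0.13 kg; loose on the bench, lid up; origin at the centre of its underside, z up. Absent from some starts.
- box2: closed slide box, 84 x 36 x 34 mm (long side along its x), white with a yellow lid, 0.13 kg; loose on the bench, lid up; origin at the centre of its underside, z up. Absent from some starts.
- box3: closed slide box, 84 x 36 x 34 mm (long side along its x), white with a dark red lid, 0.13 kg; loose on the bench, lid up; origin at the centre of its underside, z up. Absent from some starts.
- cartridge: spent desiccant cartridge, an orange block with dark vent dots on top, 84 x 36 x 34 mm (long side along its x), 0.13 kg; starts in one lane of the drawer, along it; origin at the centre of its underside, z up
- tray: shallow steel tray fixed to the bench, 100 (x) x 150 (y) x 18 mm high, walls and floor 4 mm thick, open on top; origin at the centre of its underside
- cabinet: low white slide cabinet fixed to the bench, 190 (x, depth) x 330 (y, width) x 100 mm high; origin at the centre of its underside; its front looks to its own -x, towards the robot, and may be turned a little. It has one drawer, and on top, 40 mm behind the front plane (own x = -55 mm, y = 0), a red latch hook under a dark round knob.
- drawer (a joint): how far the drawer is pulled out of the cabinet along the cabinet's -x, m: 0 = home, 0.15 = fully out; starts at 0.13 to 0.145. It slides with about 1 N of friction; over the last 15 mm it must be pushed over a sprung detent (about 4 N, crest 7 mm before home), which then draws it home and keeps it there.
- drawer_floor (a point): on the top surface of the drawer's inner floor (42 mm above the bench), at the middle of the inner side of its front panel; x points into the cabinet, y along the panel, z up. The floor runs from x = 0 to 115 mm and y = -144 to 144 mm, in four lanes parted by dividers along x; dividers, side and back walls are only 10 mm high. Inside the cabinet 46 mm are free above the floor.
- drawer_front (a point): middle of the top edge of the drawer's cream front panel, 330 mm wide, 12 mm thick, its outer face 12 mm in front of the cabinet's; this edge is 100 mm above the bench, level with the cabinet's top. Here a 50 mm wide steel tab stands 11 mm higher. Axes as the drawer's.
- lane0 (a point): centre of lane 0 on the drawer's inner floor (lanes 0 to 3 follow from the drawer's -y side to its +y side, 72 mm apart, each 68 mm wide between 4 mm thick, 10 mm high dividers, for one box); x runs along the lane into the cabinet, z up
- lane1 (a point): centre of lane 1 on the drawer's inner floor (lanes 0 to 3 follow from the drawer's -y side to its +y side, 72 mm apart, each 68 mm wide between 4 mm thick, 10 mm high dividers, for one box); x runs along the lane into the cabinet, z up
- lane2 (a point): centre of lane 2 on the drawer's inner floor (lanes 0 to 3 follow from the drawer's -y side to its +y side, 72 mm apart, each 68 mm wide between 4 mm thick, 10 mm high dividers, for one box); x runs along the lane into the cabinet, z up
- lane3 (a point): centre of lane 3 on the drawer's inner floor (lanes 0 to 3 follow from the drawer's -y side to its +y side, 72 mm apart, each 68 mm wide between 4 mm thick, 10 mm high dividers, for one box); x runs along the lane into the cabinet, z up
- drawer_handle (a point): middle of the drawer's steel bar handle: a round bar 120 mm long along the drawer's y, 35 mm in front of the front panel, 72 mm above the bench; axes as the drawer's (x into the cabinet)
- knob_top (a point): centre of the top face of the dark round ribbed knob, 50 mm in diameter, 37 mm tall, upright axis, top 172 mm above the bench when up; turns with the knob. Not pressed, the knob spins freely either way and moves nothing. Beside it there is nothing but the flat hook arm, at most 20 mm above the cabinet's top.
- knob_press (a joint): how far the knob is pressed down, m: 0 = up (sprung), 0.016 = bottom. The first 6 mm take about 2 N, then it meets a sprung clutch and the force grows by 1.6 N per mm (12 N at 12 mm, 18 N at the bottom). Held down 10 to 14 mm while turned, it carries the hook along by friction, either way (slips harmlessly at the stop); let up, it can be spun back without the hook.
- latch (a joint): angle of the red hook under the knob, rad: starts between 0 and 0.5, pointing back over the cabinet; grows as it turns clockwise seen from above, up to a stop at 2.6, where it points straight out over the drawer front with its tip down in front of the steel tab (locked). It stays where it is left.
- hook_tip (a point): lower end of the red hook's tip, 64 mm from the knob's axis, 3 mm above the cabinet's top
- petri_stack: bystander, to be left alone: stack of three petri dishes, 90 mm in diameter, 44 mm high; origin at the centre of its underside
- reagent_bottle: bystander, to be left alone: amber reagent bottle, 60 mm in diameter, 130 mm high; origin at the centre of its underside
- lamp_supply: bystander, to be left alone: cream lamp power supply, 120 x 100 x 70 mm high; origin at the centre of its underside
Not all that is in view belongs to the job. There is more than one size of the tray; the job needs the middle-sized.

How it is judged:
By the outcome, as a careful person would: the job done as asked, in the order asked, and still so for the second after the job is handed in, with the robot touching nothing.
Of box0, box1, box2, box3 only 3 to 4 are there at a start; the rules pass over those that are not, and their reading is None.
At some moment in a run one of box0, box1, box2, box3 may be knocked a few centimetres aside while the robot is not near it.
Once in a run the grip may slacken for a moment while it holds something.
It also fails if it takes over 210 s, if anything falls off the work surface, if the arm or the gripper's body presses on something with over 40 N, if the wrist force passes 120 N, or if a joint passes its speed limit or range.

## Working session

There is one attempt and no reset: what is moved stays moved. The work goes in short steps, Python scripts to look and compute and a shell command to move; the robot and the scene stay as the last step left them, time stands still between calls to the robot, and variables do not carry over. Pictures are saved under pics/ and viewed, and the job is handed in when it is done.

```bash
ls; mkdir -p pics; python3 - <<'E'
from rig import sense,vision
import cv2
for n in("scene","top","wrist"):
    im=vision.capture(n);cv2.imwrite(f"pics/a_{n}.png",im[:,:,::-1])
    c=vision.calibration(n);print(n,c)
print(sense())
E
```

```text
pics
scene {'K': array([[406.59928462,   0.        , 252.40739626],
       [  0.        , 406.59928462, 188.78326984],
       [  0.        ,   0.        ,   1.        ]]), 'extrinsics': array([[-8.41690919e-01, -4.03733218e-01,  3.58546909e-01,
         9.57748782e+02],
       [ 5.39891197e-01, -6.18689775e-01,  5.70736768e-01,
         7.72335632e+02],
       [-8.59608571e-03,  6.73960274e-01,  7.38717575e-01,
         1.19490006e+03],
       [ 0.00000000e+00,  0.00000000e+00,  0.00000000e+00,
         1.00000000e+00]])}
top {'K': array([[463.06796549,   0.        , 254.57023582],
       [  0.        , 463.06796549, 194.1738574 ],
       [  0.        ,   0.        ,   1.        ]]), 'extrinsics': array([[ 6.04935040e-03,  9.95844977e-01, -9.08635657e-02,
         3.27620735e+02],
       [-9.99877006e-01,  7.33852797e-03,  1.38606695e-02,
        -2.71147637e+01],
       [ 1.44698829e-02,  9.07685420e-02,  9.95766888e-01,
         1.54085734e+03],
       [ 0.00000000e+00,  0.00000000e+00,  0.00000000e+00,
         1.00000000e+00]])}
wrist {'K': array([[327.38511459,   0.        , 260
[... 429 characters left out ...]
.00000000e+00,
         1.00000000e+00]])}
{'time_s': 0.15, 'joints': array([-1.46337172e+00,  3.13321490e-01,  1.49823330e+00,  2.40644828e-05,
        1.33100630e+00, -2.23413302e-01]), 'dq': array([-0.001306  , -0.00084042, -0.00284981,  0.00019281, -0.00024286,
        0.00043388]), 'tau': array([ 7.66851754e-04, -4.12370145e+01, -2.59797728e+01, -1.72781733e-04,
        3.22298387e-03,  5.24540582e-06]), 'eef_pos': array([ 170.50616533, -496.34633067,  230.87755132]), 'ee_rot': array([ 0.57528478,  0.41110477,  0.57572777, -0.4105823 ]), 'force': array([-0.11104194,  0.02248119, -0.30802085]), 'wrist_torque': array([0.00650551, 0.0025374 , 0.07221749]), 'grip_width': 1.0031717987637023}
```

```bash
python3 - <<'E'
import cv2
im=cv2.imread("pics/a_top.png");cv2.imwrite("pics/b_top.png",cv2.resize(im,(800,600),interpolation=cv2.INTER_CUBIC))
im=cv2.imread("pics/a_scene.png");cv2.imwrite("pics/b_scene.png",cv2.resize(im,(800,600),interpolation=cv2.INTER_CUBIC))
E
```

```text
(no output)
```

View pics/b_top.png

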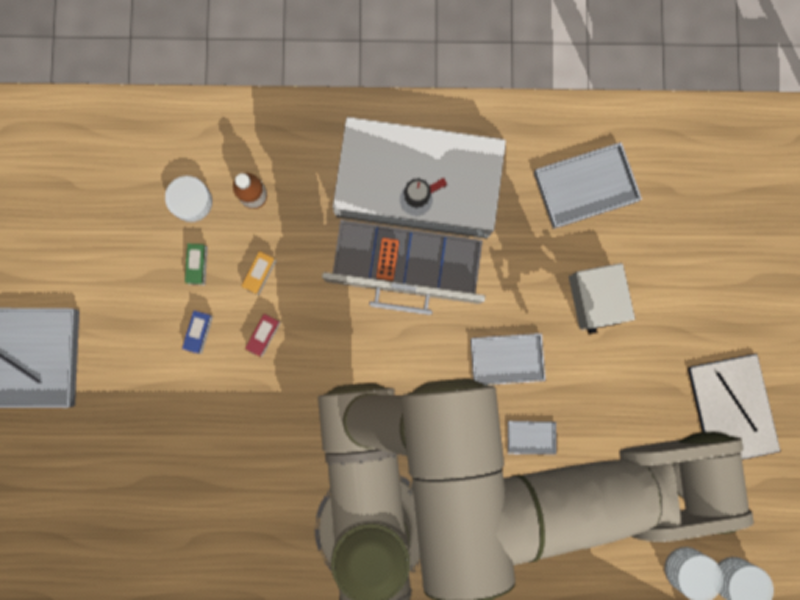

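View pics/b_scene.png

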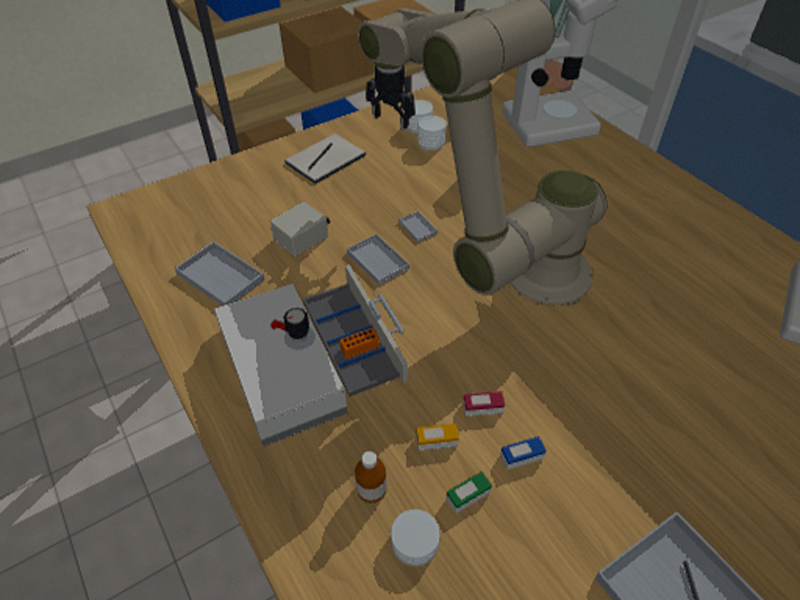

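All four boxes are present, at around (195,262) green, (257,271) yellow, (197,331) blue and (262,335) red. The trays are large at (585,185), middle at (507,357) and small at (531,436), plus a big one with a tool at (35,355). Next I'll enlarge these to confirm sizes.

```bash
cat > h.py <<'E'
from rig import sense,vision
import numpy as np,cv2
from scipy.spatial.transform import Rotation as R
def crop(im,x0,y0,x1,y1,name,s=None):
    s=s or min(800/(x1-x0),600/(y1-y0))
    o=cv2.resize(im[y0:y1,x0:x1,::-1],None,fx=s,fy=s,interpolation=cv2.INTER_CUBIC)
    for x in range((x0//20+1)*20,x1,20):
        cv2.putText(o,str(x),(int((x-x0)*s),10),0,.35,(0,0,255),1);cv2.line(o,(int((x+.5-x0)*s),12),(int((x+.5-x0)*s),20),(0,0,255),1)
    for y in range((y0//20+1)*20,y1,20):
        cv2.putText(o,str(y),(0,int((y-y0)*s)),0,.35,(0,0,255),1);cv2.line(o,(24,int((y+.5-y0)*s)),(32,int((y+.5-y0)*s)),(0,0,255),1)
    cv2.imwrite(f"pics/{name}.png",o)
def ray(cal,px,z):
    d=np.linalg.inv(cal["K"])@[px[0],px[1],1]; d=np.array([d[0],-d[1],-d[2]])
    E=cal["extrinsics"]; w=E[:3,:3]@d; o=E[:3,3]; t=(z-o[2])/w[2]
    return o+t*w
def proj(cal,p):
    E=cal["extrinsics"]; c=E[:3,:3].T@(np.asarray(p,float)-E[:3,3])
    u=cal["K"]@[c[0],-c[1],-c[2]]; return u[:2]/u[2]
def pose():
    s=sense(); q=s["ee_rot"]; return s["eef_pos"],R.from_quat([q[1],q[2],q[3],q[0]])
def jawyaw(r): 
    z=r.apply([0,0,1]); return np.degrees(np.arctan2(z[1],z[0]))
def go(x,y,z,yaw=None):
    """print shift in tool axes (cm) and turn vector; yaw=desired jaw-axis world yaw deg (mod 180)"""
    p,r=pose(); sh=r.inv().apply(np.array([x,y,z])-p)/10
    xa=np.array([0,0,-1.]); 
    yy=jawyaw(r) if yaw is None else yaw
    yy=jawyaw(r)+((yy-jawyaw(r)+90)%180-90)
    za=np.array([np.cos(np.radians(yy)),np.sin(np.radians(yy)),0]); ya=np.cross(za,xa)
    t=(r.inv()*R.from_matrix(np.c_[xa,ya,za])).as_rotvec()
    print("at",p.round(1),"jaw",round(jawyaw(r),1),"-> turn",t.round(3),"shift",sh.round(2),"q6",sense()["joints"][5].round(2),"F",sense()["force"].round(1),"g",round(sense()["grip_width"],3),"t",sense()["time_s"])
E
python3 - <<'E'
import cv2
from h import *
im=cv2.imread("pics/a_top.png")[:,:,::-1]
crop(im,100,100,200,240,"c_boxes"); crop(im,200,70,330,205,"c_cab"); crop(im,290,85,420,295,"c_trays")
E
```

```text
(no output)
```

View pics/c_boxes.png

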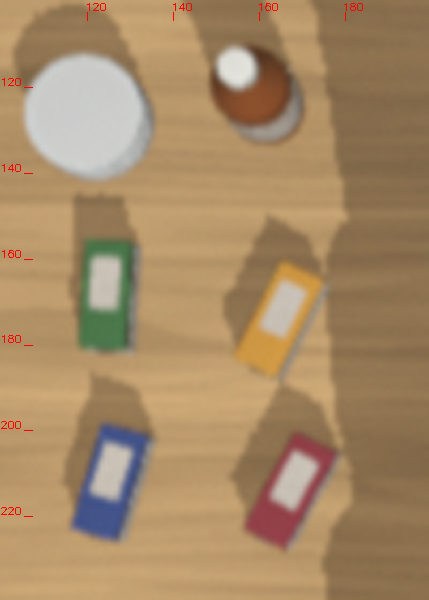

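View pics/c_cab.png

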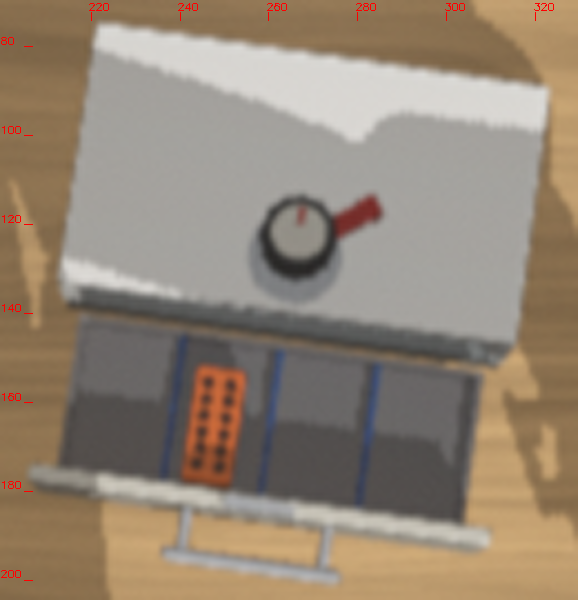

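View pics/c_trays.png

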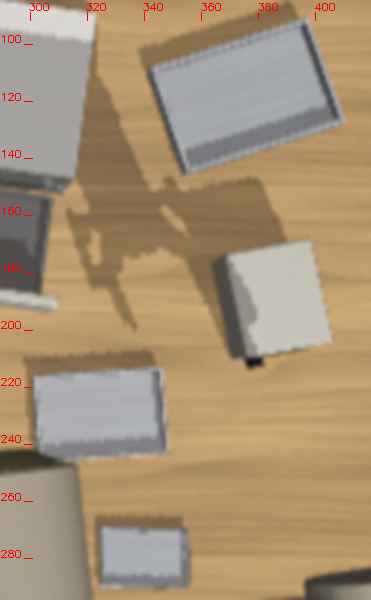

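```bash
cat > m.py <<'E'
from h import *
c=vision.calibration("top")
def W(pts,s,o,z): return np.array([ray(c,np.array(p)/s+o-0.5,z)[:2] for p in pts])
B=dict(green=[(84,240),(136,241),(132,350),(79,348)],yellow=[(283,261),(325,281),(280,377),(235,356)],blue=[(102,424),(152,436),(121,541),(71,528)],red=[(293,432),(338,453),(287,550),(244,529)])
def rep(n,w):
    d=(w[0]+w[1]-w[2]-w[3])/2; e=(w[1]+w[2]-w[0]-w[3])/2
    print(n,w.mean(0).round(1),"long yaw",np.degrees(np.arctan2(d[1],d[0])).round(1),"L",np.linalg.norm(d).round(1),"wd",np.linalg.norm(e).round(1))
for k,v in B.items(): rep(k,W(v,4.286,100,34))
o=np.array([200,70])
rep("cart",W([(197,365),(245,370),(229,488),(181,480)],4.446,o,76))
rep("tray",W([(33,377),(160,368),(167,451),(42,460)],2.854,np.array([290,85]),18))
f=W([(30,472),(489,538)],4.446,o,100);print("front",f.round(1),f.mean(0).round(1),np.degrees(np.arctan2(*(f[0]-f[1])[::-1])).round(1)-90,np.linalg.norm(f[0]-f[1]))
f=W([(95,25),(549,88)],4.446,o,100);print("back",f.round(1),f.mean(0).round(1),np.degrees(np.arctan2(*(f[0]-f[1])[::-1])).round(1)-90)
print("knob",W([(298,237)],4.446,o,172))
print("hook",W([(375,205)],4.446,o,110))
print("handle",W([(165,553),(337,578)],4.446,o,72).round(1))
E
python3 m.py
```

```text
green [547.2 377.5] long yaw -0.5 L 83.6 wd 40.0
yellow [529.8 245.3] long yaw -24.5 L 81.1 wd 36.9
blue [404.  370.1] long yaw -14.8 L 82.0 wd 39.1
red [398.3 234.9] long yaw -26.1 L 82.1 wd 37.1
cart [554.  -24.1] long yaw -7.3 L 85.3 wd 34.8
tray [ 351.6 -279.7] long yaw 5.1 L 95.7 wd 146.0
front [[ 516.2  104.5]
 [ 471.9 -219.1]] [494.  -57.3] -7.799999999999997 326.66485897689097
back [[ 840.4   62.9]
 [ 797.5 -263.9]] [ 818.9 -100.5] -7.5
knob [[668.64563729 -80.87887202]]
hook [[ 707.74479958 -137.89002629]]
handle [[ 462.2    9.6]
 [ 445.1 -113.7]]
```

The middle-sized tray is the one at image (507,357). It measures about 96 x 146 mm, while the others are about 200 mm and 100 mm long. Everything else agrees: the knob position fits the cabinet, and the drawer is about 132 mm out. The cartridge is in lane 2.

```bash
python3 - <<'E'
from h import *
go(350,-240,230,82.5)
go(554,-24,200,82.5)
E
```

```text
at [ 170.5 -496.3  230.9] jaw -71.0 -> turn [ 0.462 -0.001 -0.   ] shift [  0.11  25.3  -18.41] q6 -0.22 F [-0.1  0.  -0.3] g 1.003 t 0.15
at [ 170.5 -496.3  230.9] jaw -71.0 -> turn [ 0.462 -0.001 -0.   ] shift [  3.13  51.61 -32.21] q6 -0.22 F [-0.1  0.  -0.3] g 1.003 t 0.15
```

```bash
python3 -m pendant '[[0.09,0,0,0,5,-3.2,1],[0.18,0,0,0,10,-6.4,1],[0.28,0,0,0,15,-9.6,1],[0.37,0,0,0.5,20,-12.8,1],[0.462,0,0,1,25,-16,1]]'; python3 -c "
from h import *
go(554,-24,200,82.5)"
```

```text
time_s: 0.78
eef_pos: [355.8, -262.4, 221.2]
ee_rot: [-0.465, -0.532, -0.465, 0.532]
force: [0.6, 0.5, 0.4]
grip_width: 0.999
at [ 355.8 -262.4  221.2] jaw -97.7 -> turn [-0.004  0.    -0.   ] shift [  2.12  16.44 -26.28] q6 0.8 F [0.6 0.5 0.4] g 0.999 t 0.775
```

```bash
python3 -m pendant '[[0,0,0,0.4,3.3,-5.2,1],[0,0,0,0.8,6.6,-10.5,1],[0,0,0,1.2,9.9,-15.8,1],[0,0,0,1.6,13.2,-21,1],[0,0,0,2.1,16.4,-26.3,1]]'; python3 -c "
from h import *
im=vision.capture('wrist');crop(im,0,0,512,384,'d1');im=vision.capture('top');crop(im,90,60,440,300,'d2')
go(554,-24,47,82.5)"
```

```text
time_s: 1.4
eef_pos: [553.0, -22.9, 200.1]
ee_rot: [-0.466, -0.532, -0.466, 0.532]
force: [0.3, -0.9, 0.2]
grip_width: 1.0
at [553.6 -20.4 199. ] jaw -97.2 -> turn [ 0.005 -0.001  0.001] shift [15.2   0.1   0.37] q6 1.45 F [-0.7  0.3 -0. ] g 0.999 t 1.5
```

View pics/d1.png

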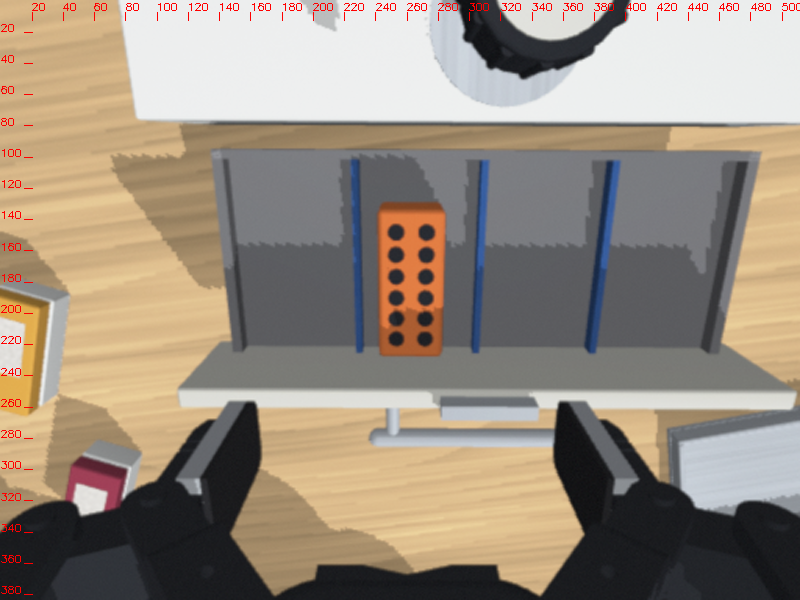

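View pics/d2.png

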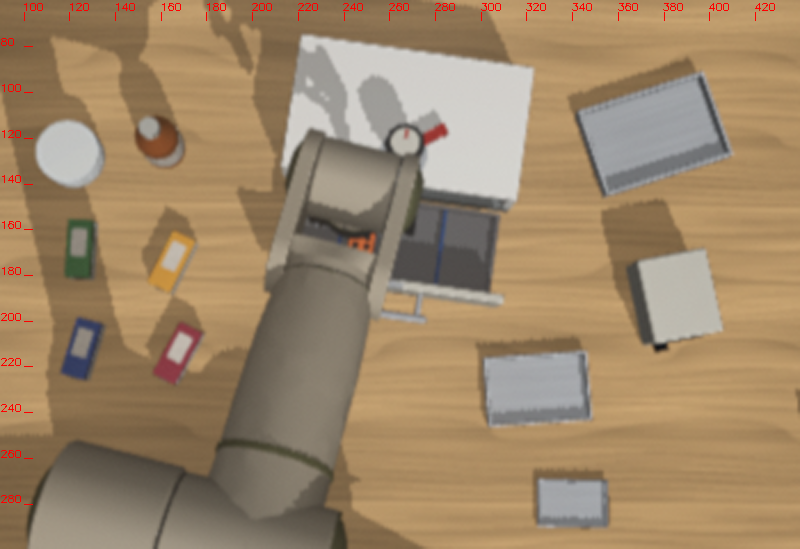

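```bash
cat >> h.py <<'E'
def wpts(pts,z,cam="wrist",s=1.5625,o=(0,0)):
    c=vision.calibration(cam)
    w=np.array([ray(c,np.array(p)/s+np.array(o)-.5,z)[:2] for p in pts])
    print(w.round(1).tolist(),"mean",w.mean(0).round(1)); return w
E
python3 - <<'E'
from h import *
w=wpts([(379,212),(444,212),(442,355),(379,355)],76); 
w=wpts([(366,350),(472,350),(484,160),(360,160)],52)
wpts([(180,400),(796,400)],100);wpts([(440,402),(538,402)],111)
wpts([(137,119)],100)
E
```

```text
[[599.7, -11.2], [595.5, -44.6], [515.7, -35.2], [520.1, 0.2]] mean [557.8 -22.7]
[[514.1, 10.4], [506.0, -54.2], [617.3, -70.3], [625.8, -3.2]] mean [565.8 -29.3]
[[517.8, 106.0], [477.4, -218.2]] mean [497.6 -56.1]
[[505.7, -30.9], [499.5, -80.2]] mean [502.6 -55.6]
[[657.0, 88.0]] mean [657.  88.]
```

```bash
python3 -c "
from h import *
go(556,-23.5,50,82.5)"
```

```text
at [553.6 -20.4 199. ] jaw -97.2 -> turn [ 0.005 -0.001  0.001] shift [14.9  0.3  0.3] q6 1.45 F [-0.7  0.3 -0. ] g 0.999 t 1.5
```

```bash
python3 -m pendant '[[0,0,0,4,0.2,0.1,0.8],[0,0,0,8,0.2,0.2,0.8],[0,0,0,11,0.2,0.2,0.8],[0,0,0,13.5,0.2,0.2,0.8],[0,0,0,14.9,0.2,0.2,0.8]]'; python3 -c "
from h import *
go(556,-23.5,50,82.5)
im=vision.capture('wrist');crop(im,0,0,512,384,'d3')"
```

```text
time_s: 2.12
eef_pos: [553.0, -27.3, 50.1]
ee_rot: [-0.466, -0.531, -0.467, 0.532]
force: [-0.1, 0.4, -0.7]
grip_width: 0.801
at [553.  -27.3  50.1] jaw -97.5 -> turn [-0.001 -0.     0.002] shift [ 0.01  0.24 -0.42] q6 1.44 F [-0.1  0.4 -0.7] g 0.801 t 2.125
```

View pics/d3.png

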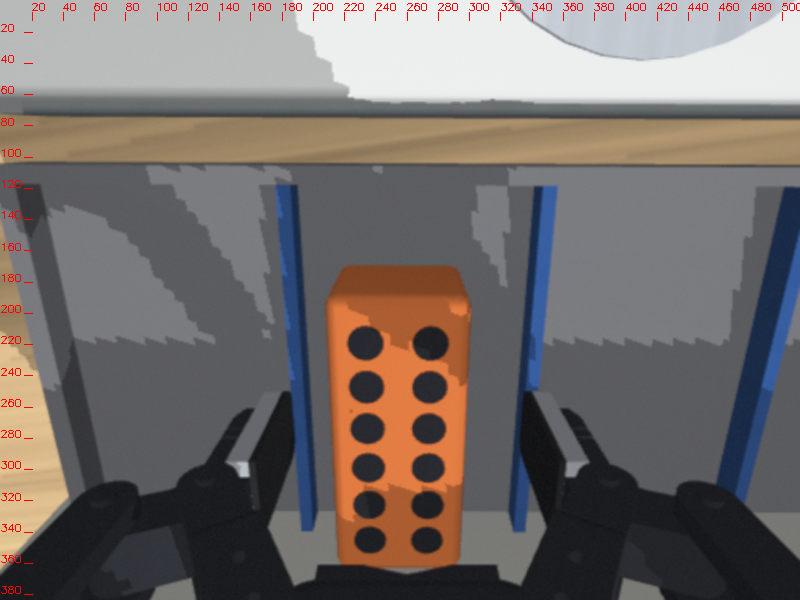

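```bash
python3 -m pendant '[[0,0,0,0,0.2,-0.3,0.3],[0,0,0,0,0.2,-0.3,0.3],[0,0,0,0,0.2,-0.3,0.3],[0,0,0,0,0.2,-0.3,0.3],[0,0,0,0,0.2,-0.3,0.3]]' 60;  python3 -c "
from h import *
go(556,-23.5,160,82.5)"
```

```text
time_s: 2.8
eef_pos: [557.0, -24.4, 52.6]
ee_rot: [0.467, 0.532, 0.465, -0.531]
force: [1.2, 1.1, 6.5]
grip_width: 0.409
at [557.  -24.4  52.6] jaw -97.5 -> turn [-0.     0.    -0.003] shift [-10.74  -0.08  -0.07] q6 1.45 F [1.2 1.1 6.5] g 0.409 t 2.8
```

```bash
python3 -m pendant '[[0,0,0,-2,0,0,0.3],[0,0,0,-5,0,0,0.3],[0,0,0,-8,0,0,0.3],[0,0,0,-10.5,0,0,0.3],[0,0,0,-11.5,0,0,0.3]]';  python3 -c "
from h import *
go(351.6,-279.7,120,5)"
```

```text
time_s: 3.42
eef_pos: [556.4, -24.4, 167.6]
ee_rot: [0.467, 0.532, 0.466, -0.531]
force: [0.2, 0.0, -2.1]
grip_width: 0.412
at [556.4 -24.4 167.6] jaw -97.5 -> turn [ 1.352e+00 -1.000e-03 -2.000e-03] shift [  4.74 -16.97  27.99] q6 1.45 F [ 0.2  0.  -2.1] g 0.412 t 3.425
```

```bash
python3 -m pendant '[[0.17,0,0,0,-2.2,3.6,0.3],[0.34,0,0,0,-4.4,7.2,0.3],[0.51,0,0,0,-6.6,10.8,0.3],[0.68,0,0,0,-8.8,14.4,0.3],[0.85,0,0,0,-11,18,0.3]]';  python3 -c "
from h import *
go(351.6,-279.7,100,5)"
```

```text
time_s: 4.05
eef_pos: [422.2, -189.0, 165.7]
ee_rot: [-0.203, -0.677, -0.204, 0.677]
force: [0.6, -0.9, -1.8]
grip_width: 0.411
at [ 422.2 -189.   165.7] jaw -146.5 -> turn [0.497 0.001 0.001] shift [ 6.57  3.68 10.89] q6 1.88 F [ 0.6 -0.9 -1.8] g 0.411 t 4.05
```

```bash
python3 -m pendant '[[0.17,0,0,1,1,3.6,0.3],[0.34,0,0,3,2.4,7.2,0.3],[0.497,0,0,5,3.4,10.2,0.3],[0.497,0,0,6.5,3.7,10.9,0.3],[0.497,0,0,6.5,3.7,10.9,0.3]]';  python3 -c "
from h import *
im=vision.capture('wrist');crop(im,0,0,512,384,'d4')
go(351.6,-279.7,15,5)"
```

```text
time_s: 4.68
eef_pos: [352.7, -279.3, 100.2]
ee_rot: [-0.031, -0.706, -0.033, 0.707]
force: [0.7, -0.5, -1.2]
grip_width: 0.408
at [ 353.2 -279.3  101. ] jaw -174.7 -> turn [0.005 0.001 0.001] shift [8.6  0.03 0.16] q6 2.12 F [-0.6  0.7 -0.9] g 0.404 t 4.725
```

View pics/d4.png

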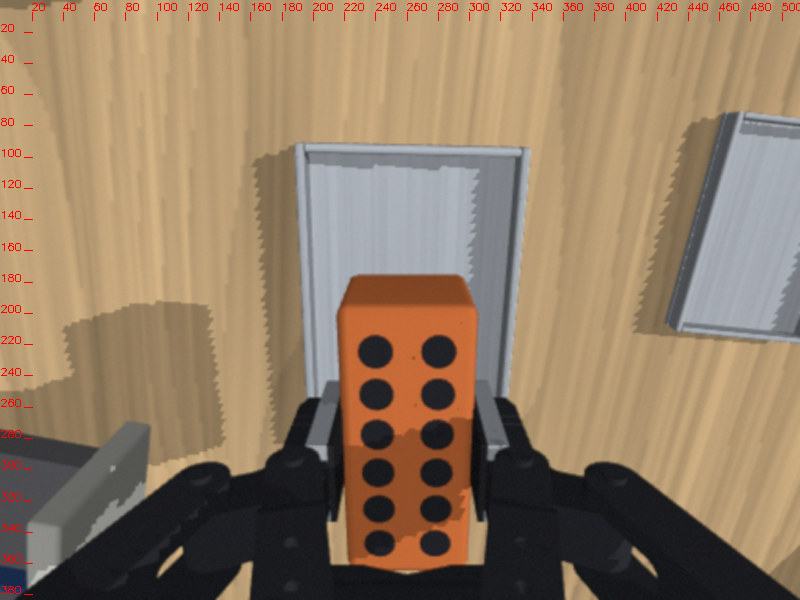

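```bash
python3 -m pendant '[[0,0,0,2.5,0,0.1,0.3],[0,0,0,5,0,0.1,0.3],[0,0,0,7,0,0.1,0.3],[0,0,0,8.1,0,0.1,0.3],[0,0,0,8.5,0,0.1,0.3]]'; python3 -m pendant '[[0,0,0,0.1,0,0,0.3],[0,0,0,0.1,0,0,0.3],[0,0,0,0.1,0,0,0.3],[0,0,0,0.1,0,0,0.3],[0,0,0,0.1,0,0,0.3]]';
```

```text
time_s: 5.35
eef_pos: [352.8, -279.6, 16.3]
ee_rot: [0.033, 0.706, 0.033, -0.706]
force: [-0.1, 0.1, -1.4]
grip_width: 0.407
time_s: 5.98
eef_pos: [352.5, -279.8, 15.4]
ee_rot: [0.033, 0.706, 0.033, -0.706]
force: [-0.1, 0.5, -1.3]
grip_width: 0.41
```

```bash
python3 -m pendant '[[0,0,0,0.05,0,0,0.3],[0,0,0,0.1,0,0,0.3],[0,0,0,0.15,0,0,0.3],[0,0,0,0.15,0,0,0.3],[0,0,0,0.15,0,0,0.3]]';
```

```text
time_s: 6.6
eef_pos: [352.5, -279.8, 14.6]
ee_rot: [-0.033, -0.706, -0.033, 0.706]
force: [-3.3, 3.8, 14.1]
grip_width: 0.409
```

```bash
python3 -m pendant '[[0,0,0,-0.05,0,0,0.58],[0,0,0,-0.05,0,0,0.58],[0,0,0,-0.1,0,0,0.58],[0,0,0,-0.2,0,0,0.58],[0,0,0,-0.3,0,0,0.58]]'; python3 -m pendant '[[0,0,0,-3,0,0,0.6],[0,0,0,-7,0,0,0.7],[0,0,0,-11,0,0,1],[0,0,0,-15,0,0,1],[0,0,0,-16,0,0,1]]'; python3 -c "
from h import *
im=vision.capture('wrist');crop(im,0,0,512,384,'d5')
im=vision.capture('top');crop(im,90,60,440,300,'d6')
go(400,200,200,90-26)"
```

```text
time_s: 7.22
eef_pos: [352.5, -279.8, 16.9]
ee_rot: [0.033, 0.706, 0.033, -0.706]
force: [-0.3, -1.2, 0.2]
grip_width: 0.578
time_s: 7.85
eef_pos: [353.0, -280.4, 179.0]
ee_rot: [0.034, 0.707, 0.032, -0.706]
force: [-0.8, -0.7, -0.8]
grip_width: 0.998
at [ 352.6 -280.   177.2] jaw -174.7 -> turn [-1.024e+00 -0.000e+00 -1.000e-03] shift [ -2.33 -47.35  -9.16] q6 2.12 F [ 0.4  0.1 -0.2] g 0.996 t 7.95
```

View pics/d5.png

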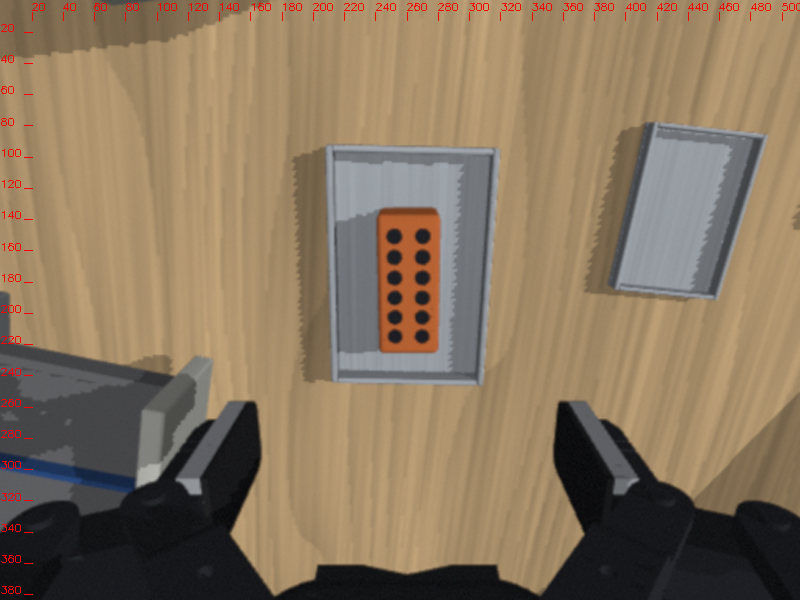

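View pics/d6.png

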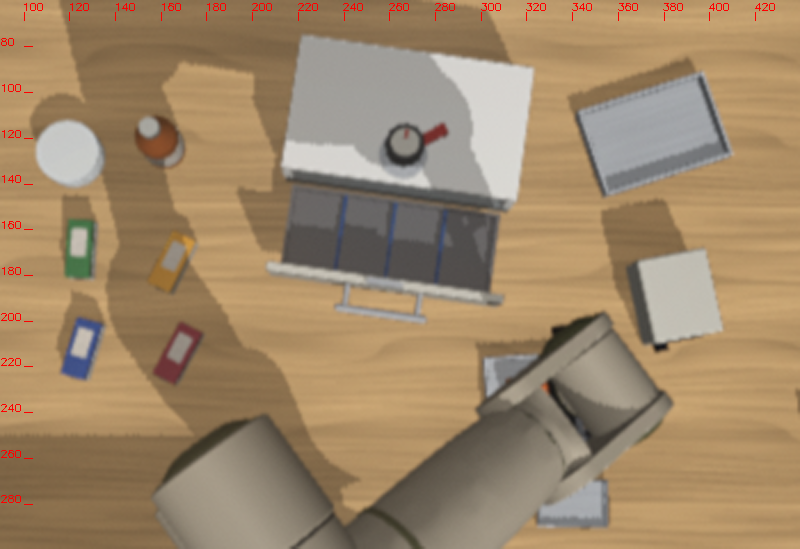

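Cartridge lies flat in the middle tray. In the top view the tray spans about 302–347 px. The boxes are where they were. Red box next.

```bash
python3 -m pendant '[[-0.17,0,0,0,-5,-0.8,1],[-0.34,0,0,0,-10,-1.7,1],[-0.51,0,0,0,-15,-2.6,1],[-0.68,0,0,0,-20.5,-3.6,1],[-0.85,0,0,0,-26,-4.6,1]]'; python3 -c "
from h import *
go(397.5,234,120,90-26)"
```

```text
time_s: 8.57
eef_pos: [373.5, -14.8, 175.6]
ee_rot: [-0.322, -0.629, -0.323, 0.63]
force: [0.2, -0.7, -0.5]
grip_width: 0.994
at [373.5 -14.8 175.6] jaw -125.7 -> turn [-0.169  0.     0.002] shift [  5.57 -12.56 -21.61] q6 1.84 F [ 0.2 -0.7 -0.5] g 0.994 t 8.575
```

```bash
python3 -m pendant '[[-0.17,0,0,1,-2.6,-4.3,1],[-0.17,0,0,2,-5.2,-8.8,1],[-0.17,0,0,3,-7.8,-13.2,1],[-0.17,0,0,4.4,-10.4,-17.6,1],[-0.17,0,0,5.6,-12.6,-21.6,1]]'; python3 -c "
from h import *
im=vision.capture('wrist');crop(im,0,0,512,384,'e1')
go(397.5,234,9,90-26)"
```

```text
time_s: 9.2
eef_pos: [398.2, 233.8, 118.8]
ee_rot: [-0.373, -0.599, -0.374, 0.601]
force: [1.8, -0.7, 0.5]
grip_width: 0.998
at [397.9 237.1 117.6] jaw -116.1 -> turn [-0.002  0.001  0.004] shift [10.86  0.14  0.28] q6 2.31 F [-3.7 -0.2 -1.7] g 0.995 t 9.25
```

View pics/e1.png

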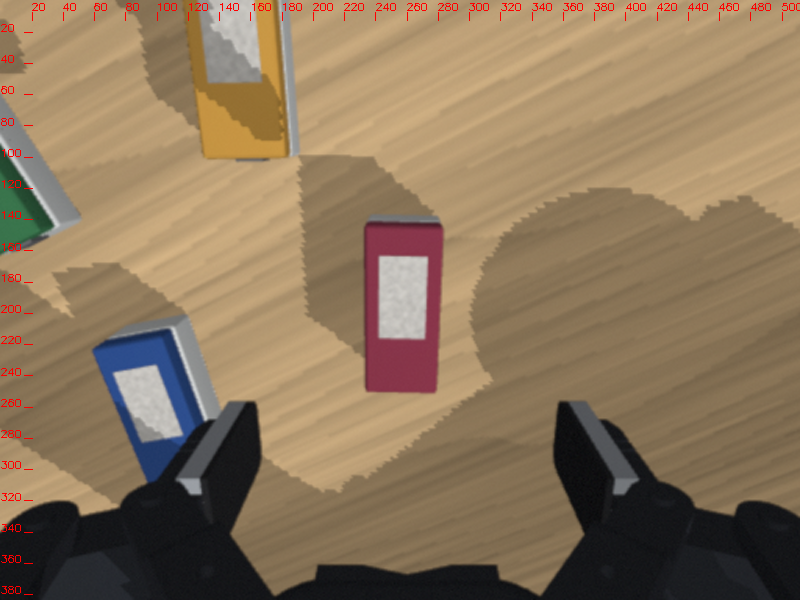

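```bash
python3 -c "
from h import *
wpts([(365,222),(443,222),(437,392),(366,392)],34)
go(398,235,9,90-26)"
```

```text
[[447.1, 234.3], [432.0, 203.3], [357.0, 241.2], [372.4, 272.8]] mean [402.1 237.9]
at [397.9 237.1 117.6] jaw -116.1 -> turn [-0.002  0.001  0.004] shift [10.86  0.14  0.17] q6 2.31 F [-3.7 -0.2 -1.7] g 0.995 t 9.25
```

```bash
python3 -m pendant '[[0,0,0,3,0.2,0,0.9],[0,0,0,6,0.2,0,0.9],[0,0,0,9,0.2,0,0.9],[0,0,0,10.5,0.2,0,0.85],[0,0,0,10.7,0.2,0,0.8]]'; python3 -m pendant '[[0,0,0,0,0,0,0.3],[0,0,0,0,0,0,0.3],[0,0,0,0,0,0,0.3],[0,0,0,0,0,0,0.3],[0,0,0,0,0,0,0.3]]' 60; python3 -c "
from h import *
go(398,235,9)"
```

```text
time_s: 9.88
eef_pos: [400.4, 231.1, 12.9]
ee_rot: [-0.373, -0.6, -0.374, 0.601]
force: [-0.3, 0.2, -0.3]
grip_width: 0.798
time_s: 10.5
eef_pos: [401.7, 231.5, 14.9]
ee_rot: [0.374, 0.601, 0.373, -0.6]
force: [0.0, -0.7, 6.0]
grip_width: 0.405
at [401.7 231.5  14.9] jaw -116.3 -> turn [-0.    -0.002 -0.002] shift [ 0.59 -0.49 -0.15] q6 2.3 F [ 0.  -0.7  6. ] g 0.405 t 10.5
```

```bash
python3 -m pendant '[[0,0,0,-2,0,0,0.3],[0,0,0,-6,0,0,0.3],[0,0,0,-10,0,0,0.3],[0,0,0,-14,0,0,0.3],[0,0,0,-16,0,0,0.3]]' ; python3 -c "
from h import *
go(545.5,-172,165,82.5)"
```

```text
time_s: 11.12
eef_pos: [401.4, 231.4, 176.3]
ee_rot: [0.374, 0.602, 0.373, -0.599]
force: [0.1, 0.5, -1.9]
grip_width: 0.406
at [401.4 231.4 176.3] jaw -116.2 -> turn [-0.327 -0.002 -0.003] shift [ 1.14 30.76 29.81] q6 2.3 F [ 0.1  0.5 -1.9] g 0.406 t 11.125
```

```bash
python3 -m pendant '[[-0.06,0,0,0,3.8,3.7,0.3],[-0.12,0,0,0,7.6,7.4,0.3],[-0.18,0,0,0,11.4,11.1,0.3],[-0.25,0,0,0,15.2,14.8,0.3],[-0.327,0,0,0,19,18.4,0.3]]' ; python3 -c "
from h import *
go(545.5,-172,165,82.5)"
```

```text
time_s: 11.75
eef_pos: [490.3, -19.5, 174.3]
ee_rot: [0.467, 0.531, 0.467, -0.531]
force: [1.1, -0.2, -1.2]
grip_width: 0.409
at [490.3 -19.5 174.3] jaw -97.4 -> turn [ 0.002  0.    -0.001] shift [ 0.94  7.44 14.41] q6 1.42 F [ 1.1 -0.2 -1.2] g 0.409 t 11.75
```

```bash
python3 -m pendant '[[0,0,0,0.3,2.4,4.8,0.3],[0,0,0,0.6,4.8,9.6,0.3],[0,0,0,0.9,7,13.6,0.3],[0,0,0,0.9,7.4,14.4,0.3],[0,0,0,0.9,7.4,14.4,0.3]]' ; python3 -c "
from h import *
im=vision.capture('wrist');crop(im,0,0,512,384,'e2')
go(545.5,-172,62,82.5)"
```

```text
time_s: 12.38
eef_pos: [544.3, -170.1, 164.8]
ee_rot: [0.466, 0.532, 0.466, -0.532]
force: [0.0, 0.9, -1.2]
grip_width: 0.409
at [ 544.3 -169.4  165. ] jaw -97.5 -> turn [ 0. -0.  0.] shift [10.3   0.16  0.24] q6 1.19 F [-0.1 -0.1 -1.7] g 0.402 t 12.425
```

View pics/e2.png

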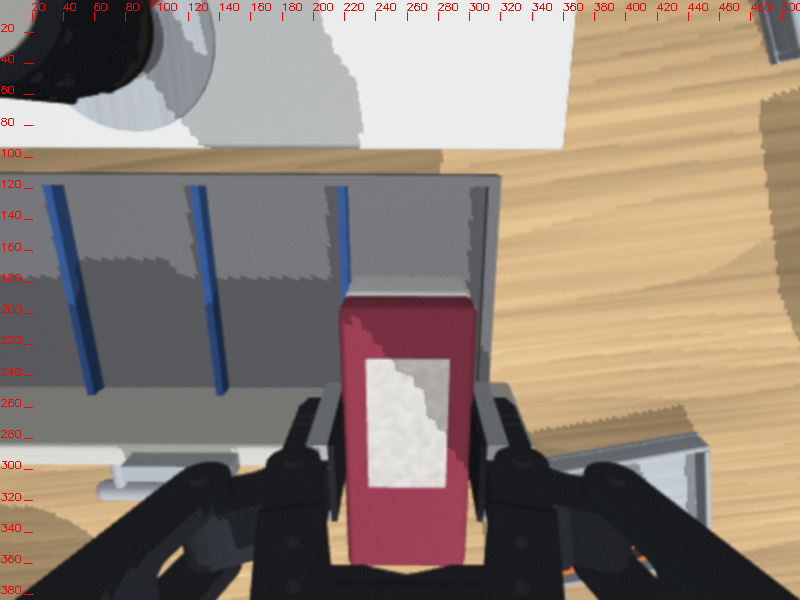

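```bash
python3 -c "
from h import *
wpts([(347,186),(472,186)],52)
wpts([(194,186),(44,186)],52)
wpts([(365,358),(448,358),(447,487),(369,487)],49+118)"
```

```text
[[606.4, -147.7], [598.5, -208.3]] mean [ 602.4 -178. ]
[[616.1, -73.4], [625.6, -0.5]] mean [620.9 -36.9]
[[564.3, -159.3], [561.1, -184.0], [515.2, -178.8], [518.5, -153.4]] mean [ 539.8 -168.9]
```

```bash
python3 -m pendant '[[0,0,0,3,0.1,0.1,0.3],[0,0,0,6,0.1,0.1,0.3],[0,0,0,8.5,0.1,0.1,0.3],[0,0,0,9.8,0.1,0.1,0.3],[0,0,0,10.3,0.1,0.1,0.3]]' ; python3 -m pendant '[[0,0,0,0.1,0,0,0.3],[0,0,0,0.2,0,0,0.3],[0,0,0,0.3,0,0,0.3],[0,0,0,0.35,0,0,0.3],[0,0,0,0.35,0,0,0.3]]'
```

```text
time_s: 13.05
eef_pos: [545.4, -170.7, 61.8]
ee_rot: [0.466, 0.532, 0.466, -0.531]
force: [0.2, -0.2, -1.7]
grip_width: 0.406
time_s: 13.68
eef_pos: [545.4, -171.4, 58.3]
ee_rot: [0.466, 0.532, 0.466, -0.532]
force: [0.4, 0.4, -1.7]
grip_width: 0.409
```

```bash
python3 -m pendant '[[0,0,0,0.05,0,0,0.3],[0,0,0,0.1,0,0,0.3],[0,0,0,0.15,0,0,0.3],[0,0,0,0.2,0,0,0.3],[0,0,0,0.2,0,0,0.3]]'
```

```text
time_s: 14.3
eef_pos: [545.8, -171.4, 56.9]
ee_rot: [0.466, 0.532, 0.466, -0.532]
force: [-0.2, 1.8, 5.0]
grip_width: 0.405
```

Contact at 57, as expected. Release and lift.

```bash
python3 -m pendant '[[0,0,0,0,0,0,0.58],[0,0,0,0,0,0,0.58],[0,0,0,-0.1,0,0,0.58],[0,0,0,-0.3,0,0,0.58],[0,0,0,-0.6,0,0,0.58]]'; python3 -m pendant '[[0,0,0,-3,0,0,0.6],[0,0,0,-7,0,0,0.6],[0,0,0,-11,0,0,1],[0,0,0,-14,0,0,1],[0,0,0,-15,0,0,1]]'; python3 -c "
from h import *
im=vision.capture('wrist');crop(im,0,0,512,384,'e3')
im=vision.capture('top');crop(im,90,60,440,300,'e4')
go(528,245,165,90-25)"
```

```text
time_s: 14.92
eef_pos: [545.4, -171.3, 62.5]
ee_rot: [-0.466, -0.532, -0.466, 0.532]
force: [0.7, 0.3, -0.5]
grip_width: 0.578
time_s: 15.55
eef_pos: [545.8, -171.5, 214.1]
ee_rot: [0.467, 0.532, 0.465, -0.531]
force: [-0.5, 0.6, 0.5]
grip_width: 0.999
at [ 545.5 -171.4  212.6] jaw -97.5 -> turn [ 0.305  0.    -0.001] shift [  4.74  -7.19 -41.05] q6 1.19 F [-0.1 -0.6  0.1] g 0.997 t 15.65
```

View pics/e3.png

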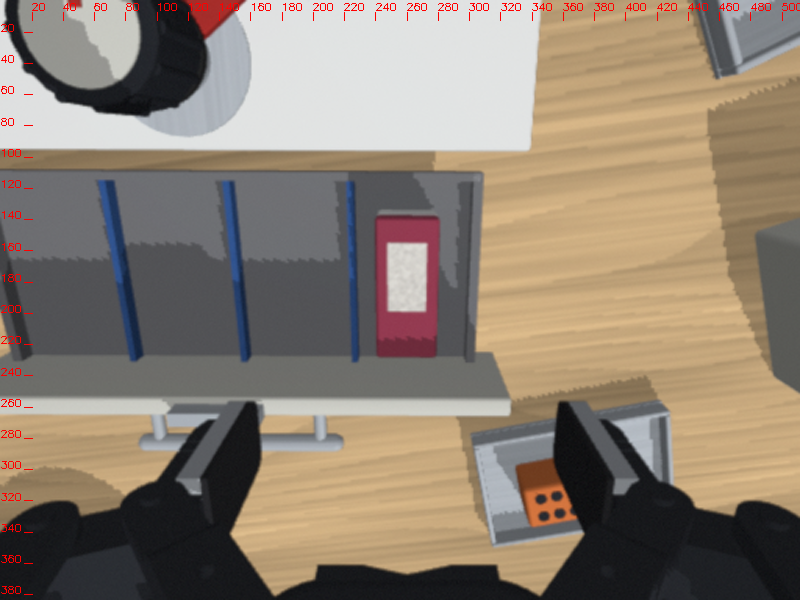

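View pics/e4.png

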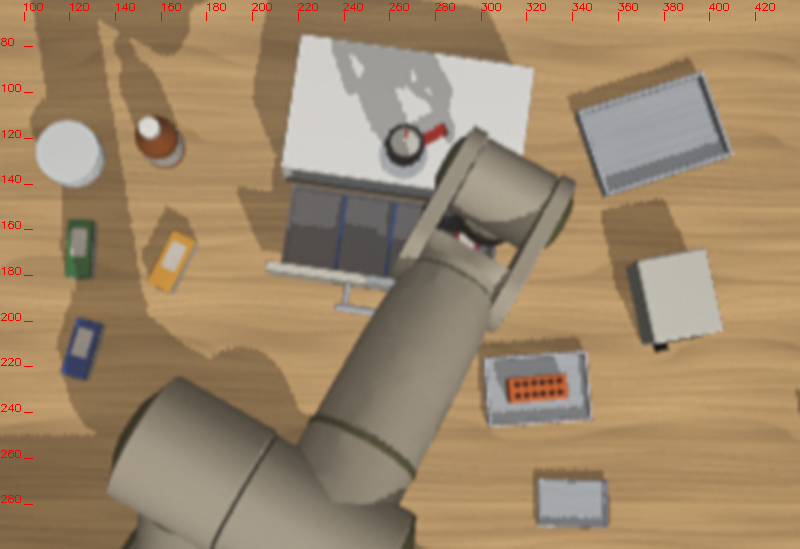

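Red is flat in lane 0, with cartridge and other boxes unchanged. Yellow next.

```bash
python3 -m pendant '[[0.06,0,0,0,-0.9,-5,1],[0.12,0,0,0,-1.8,-10,1],[0.18,0,0,0,-2.7,-15,1],[0.24,0,0,0.5,-3.6,-20,1],[0.3,0,0,1,-4.5,-25,1]]'; python3 -c "
from h import *
go(530,245,120,90-24.5)"
```

```text
time_s: 16.27
eef_pos: [532.7, 84.0, 200.6]
ee_rot: [-0.38, -0.595, -0.381, 0.597]
force: [0.3, -0.1, 0.2]
grip_width: 1.003
at [532.7  84.  200.6] jaw -114.8 -> turn [-0.006  0.001  0.002] shift [  8.06  -6.98 -14.51] q6 1.94 F [ 0.3 -0.1  0.2] g 1.003 t 16.275
```

```bash
python3 -m pendant '[[0,0,0,1.6,-1.8,-3.8,1],[0,0,0,3.6,-3.6,-7.6,1],[0,0,0,6,-5.4,-11.3,1],[0,0,0,8,-7,-14.5,1],[0,0,0,8,-7,-14.5,1]]'; python3 -c "
from h import *
im=vision.capture('wrist');crop(im,0,0,512,384,'f1')
go(530,245,14,90-24.5)"
```

```text
time_s: 16.9
eef_pos: [528.5, 244.9, 119.0]
ee_rot: [-0.382, -0.593, -0.383, 0.597]
force: [-0.7, 0.2, 0.8]
grip_width: 1.002
at [529.5 243.7 120.4] jaw -114.6 -> turn [-0.002  0.002  0.003] shift [10.64  0.02 -0.17] q6 2.23 F [ 0.6 -0.6 -1. ] g 0.995 t 16.95
```

View pics/f1.png

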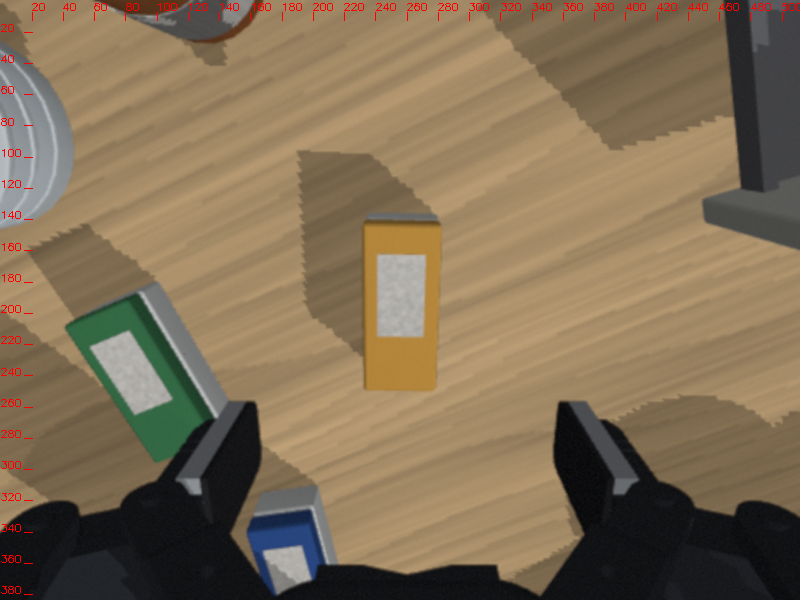

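```bash
python3 -m pendant '[[0,0,0,3,0.3,0,0.9],[0,0,0,6,0.3,0,0.9],[0,0,0,9,0.3,0,0.9],[0,0,0,10.5,0.3,0,0.85],[0,0,0,10.8,0.3,0,0.8]]'; python3 -m pendant '[[0,0,0,0,0,0,0.3],[0,0,0,0,0,0,0.3],[0,0,0,0,0,0,0.3],[0,0,0,0,0,0,0.3],[0,0,0,0,0,0,0.3]]' 60;python3 -m pendant '[[0,0,0,-2,0,0,0.3],[0,0,0,-6,0,0,0.3],[0,0,0,-10,0,0,0.3],[0,0,0,-14,0,0,0.3],[0,0,0,-16,0,0,0.3]]'; python3 -c "
from h import *
go(555,-101,165,82.5)"
```

```text
time_s: 17.58
eef_pos: [533.3, 241.5, 14.0]
ee_rot: [-0.381, -0.595, -0.381, 0.596]
force: [0.0, -0.2, 0.5]
grip_width: 0.8
time_s: 18.2
eef_pos: [534.1, 242.3, 15.7]
ee_rot: [0.382, 0.596, 0.381, -0.594]
force: [-0.4, 0.8, 5.8]
grip_width: 0.404
time_s: 18.82
eef_pos: [533.7, 242.3, 177.0]
ee_rot: [0.382, 0.596, 0.381, -0.594]
force: [-0.7, 0.0, -1.3]
grip_width: 0.407
at [533.7 242.3 177. ] jaw -114.7 -> turn [-0.3   -0.002 -0.003] shift [ 1.18 16.28 30.3 ] q6 2.23 F [-0.7  0.  -1.3] g 0.407 t 18.825
```

```bash
python3 -m pendant '[[-0.06,0,0,0,2.5,4.6,0.3],[-0.12,0,0,0,5,9.3,0.3],[-0.18,0,0,0,7.5,14,0.3],[-0.24,0,0,0,10,18.6,0.3],[-0.3,0,0,0,12.5,23.3,0.3]]' ; python3 -c "
from h import *
go(555,-101,165,82.5)"
```

```text
time_s: 19.45
eef_pos: [549.2, -23.4, 174.7]
ee_rot: [0.467, 0.531, 0.467, -0.531]
force: [1.2, -0.2, -1.4]
grip_width: 0.405
at [549.2 -23.4 174.7] jaw -97.4 -> turn [ 0.002  0.    -0.001] shift [0.97 1.57 7.62] q6 1.44 F [ 1.2 -0.2 -1.4] g 0.405 t 19.45
```

```bash
python3 -m pendant '[[0,0,0,0.3,0.6,3,0.3],[0,0,0,0.6,1.2,6,0.3],[0,0,0,0.9,1.5,7.5,0.3],[0,0,0,0.9,1.5,7.6,0.3],[0,0,0,0.9,1.5,7.6,0.3]]' ; python3 -c "
from h import *
im=vision.capture('wrist');crop(im,0,0,512,384,'f2')
go(555,-101,62,82.5)"
```

```text
time_s: 20.08
eef_pos: [554.3, -98.2, 165.5]
ee_rot: [0.466, 0.532, 0.466, -0.531]
force: [0.4, -0.3, -0.4]
grip_width: 0.405
at [554.4 -98.1 165.5] jaw -97.5 -> turn [ 0.001 -0.    -0.   ] shift [10.35  0.1   0.28] q6 1.32 F [ 0.3 -0.  -0.9] g 0.407 t 20.125
```

View pics/f2.png

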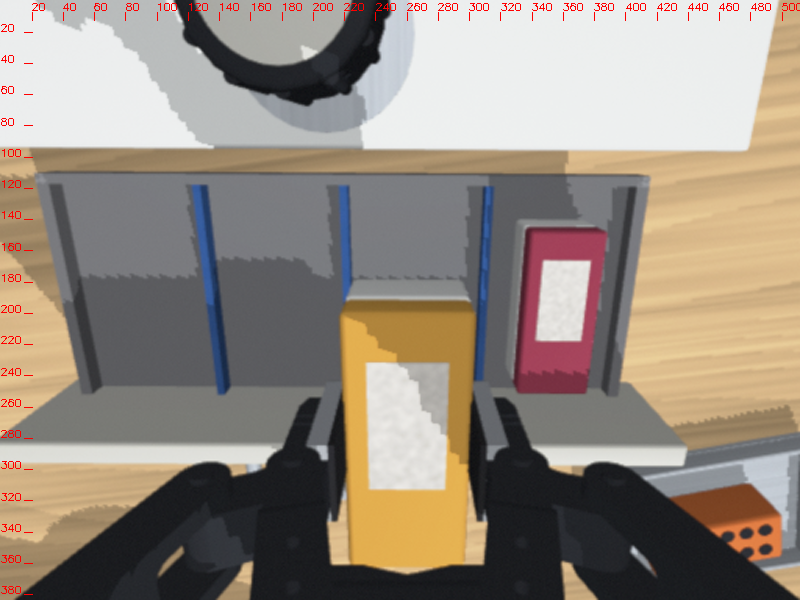

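```bash
python3 -m pendant '[[0,0,0,3,0.1,0.2,0.3],[0,0,0,6,0.1,0.2,0.3],[0,0,0,8.5,0.1,0.2,0.3],[0,0,0,10.2,0.1,0.2,0.3],[0,0,0,10.6,0.1,0.2,0.3]]' ; python3 -m pendant '[[0,0,0,0.05,0,0,0.3],[0,0,0,0.1,0,0,0.3],[0,0,0,0.15,0,0,0.3],[0,0,0,0.2,0,0,0.3],[0,0,0,0.2,0,0,0.3]]'
```

```text
time_s: 20.75
eef_pos: [554.9, -100.7, 58.7]
ee_rot: [-0.466, -0.531, -0.467, 0.532]
force: [0.3, 0.7, -1.3]
grip_width: 0.404
time_s: 21.38
eef_pos: [555.3, -101.3, 57.7]
ee_rot: [0.466, 0.532, 0.466, -0.532]
force: [-1.7, 0.5, 2.3]
grip_width: 0.407
```

Contact. Release and lift.

```bash
python3 -m pendant '[[0,0,0,0,0,0,0.58],[0,0,0,0,0,0,0.58],[0,0,0,-0.1,0,0,0.58],[0,0,0,-0.3,0,0,0.58],[0,0,0,-0.6,0,0,0.58]]'; python3 -m pendant '[[0,0,0,-3,0,0,0.6],[0,0,0,-7,0,0,0.6],[0,0,0,-11,0,0,1],[0,0,0,-14,0,0,1],[0,0,0,-15,0,0,1]]'; python3 -c "
from h import *
im=vision.capture('wrist');crop(im,0,0,512,384,'f3')
im=vision.capture('top');crop(im,90,60,440,300,'f4')
go(404,369,165,90-15)"
```

```text
time_s: 22.0
eef_pos: [555.1, -101.2, 63.5]
ee_rot: [0.466, 0.532, 0.466, -0.532]
force: [-1.0, 0.0, -0.0]
grip_width: 0.583
time_s: 22.62
eef_pos: [555.5, -101.4, 215.1]
ee_rot: [0.467, 0.532, 0.465, -0.531]
force: [-0.5, -0.5, -0.5]
grip_width: 0.997
at [ 555.2 -101.3  213.6] jaw -97.5 -> turn [ 0.131  0.    -0.001] shift [  4.83 -21.14 -44.65] q6 1.31 F [-0.   0.  -0.4] g 1.002 t 22.725
```

View pics/f3.png

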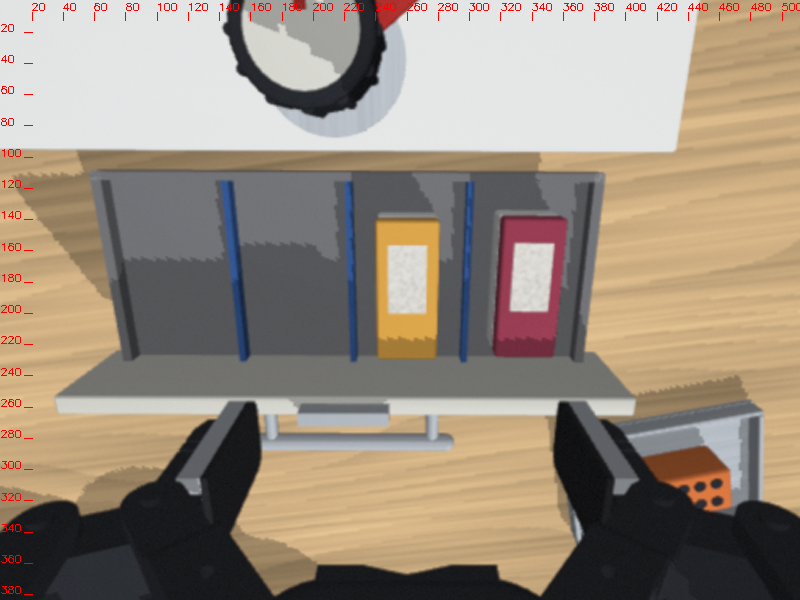

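View pics/f4.png

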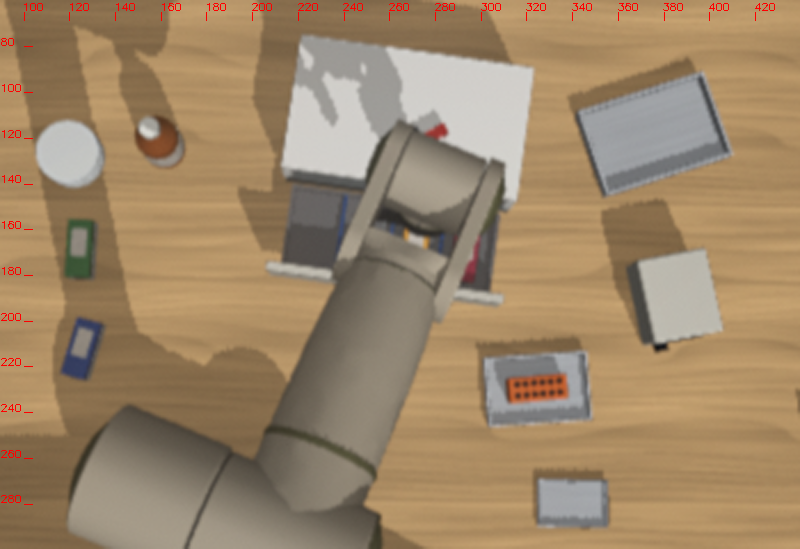

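Yellow is flat in lane 1 and nothing else has moved. Blue next, at (404,370), long yaw −15.

```bash
python3 -m pendant '[[0.03,0,0,0,-2.5,-5.2,1],[0.06,0,0,0,-5,-10.4,1],[0.09,0,0,0,-7.5,-15.6,1],[0.12,0,0,0.5,-10,-20.8,1],[0.13,0,0,1,-12.5,-26,1]]'; python3 -c "
from h import *
go(404,370,120,90-15)"
```

```text
time_s: 23.35
eef_pos: [463.8, 174.4, 201.7]
ee_rot: [-0.43, -0.56, -0.431, 0.562]
force: [1.0, -0.3, 0.2]
grip_width: 0.998
at [463.8 174.4 201.7] jaw -105.0 -> turn [-0.     0.001  0.002] shift [  8.18 -10.82 -17.35] q6 1.96 F [ 1.  -0.3  0.2] g 0.998 t 23.35
```

```bash
python3 -m pendant '[[0,0,0,1.6,-2.7,-4.3,1],[0,0,0,3.6,-5.4,-8.6,1],[0,0,0,6,-8.1,-13,1],[0,0,0,8,-10.8,-17.3,1],[0,0,0,8,-10.8,-17.3,1]]'; python3 -c "
from h import *
im=vision.capture('wrist');crop(im,0,0,512,384,'g1')
go(404,370,14,90-15)"
```

```text
time_s: 23.98
eef_pos: [402.8, 369.4, 120.1]
ee_rot: [-0.431, -0.558, -0.432, 0.562]
force: [-0.1, -0.9, 0.4]
grip_width: 1.004
at [404.1 368.2 121.3] jaw -104.8 -> turn [0.003 0.003 0.003] shift [10.73 -0.03 -0.2 ] q6 2.35 F [-0.  -0.3  0.2] g 0.998 t 24.025
```

View pics/g1.png

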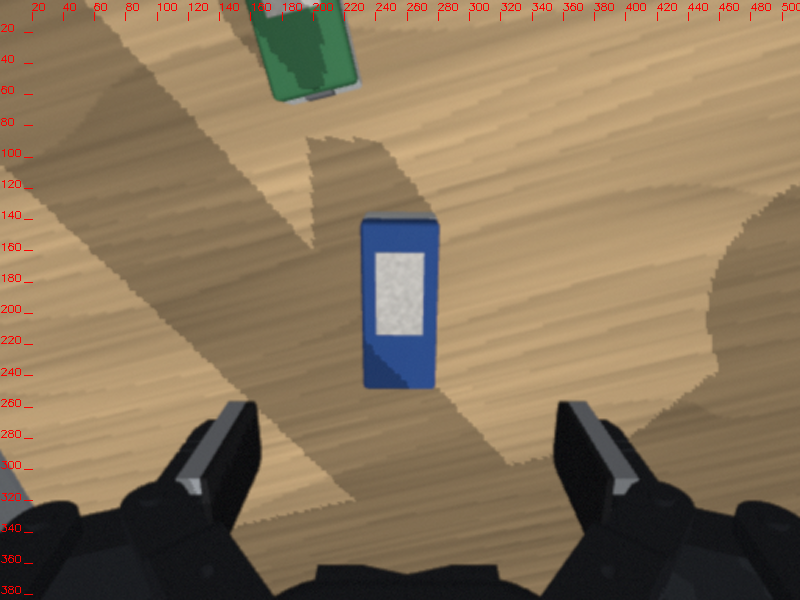

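```bash
python3 -m pendant '[[0,0,0,3,0.3,-0.1,0.9],[0,0,0,6,0.3,-0.1,0.9],[0,0,0,9,0.3,-0.1,0.9],[0,0,0,10.5,0.3,-0.1,0.85],[0,0,0,10.8,0.3,-0.1,0.8]]'; python3 -m pendant '[[0,0,0,0,0,0,0.3],[0,0,0,0,0,0,0.3],[0,0,0,0,0,0,0.3],[0,0,0,0,0,0,0.3],[0,0,0,0,0,0,0.3]]' 60;python3 -m pendant '[[0,0,0,-2,0,0,0.3],[0,0,0,-6,0,0,0.3],[0,0,0,-10,0,0,0.3],[0,0,0,-14,0,0,0.3],[0,0,0,-16,0,0,0.3]]'; python3 -c "
from h import *
go(564.5,-29.5,165,82.5)"
```

```text
time_s: 24.65
eef_pos: [408.9, 367.4, 15.0]
ee_rot: [-0.43, -0.561, -0.43, 0.561]
force: [0.5, 0.3, 0.3]
grip_width: 0.798
time_s: 25.28
eef_pos: [409.4, 368.6, 16.6]
ee_rot: [0.431, 0.562, 0.431, -0.56]
force: [0.5, -0.1, 6.8]
grip_width: 0.407
time_s: 25.9
eef_pos: [409.0, 368.4, 177.8]
ee_rot: [0.431, 0.562, 0.431, -0.56]
force: [-0.5, 0.5, -1.3]
grip_width: 0.402
at [409.  368.4 177.8] jaw -105.0 -> turn [-0.13  -0.002 -0.002] shift [ 1.26 25.29 34.43] q6 2.35 F [-0.5  0.5 -1.3] g 0.402 t 25.9
```

```bash
python3 -m pendant '[[-0.03,0,0,0,3.1,4.3,0.3],[-0.06,0,0,0,6.2,8.6,0.3],[-0.09,0,0,0,9.4,12.9,0.3],[-0.12,0,0,0,12.5,17.2,0.3],[-0.13,0,0,0,15.7,21.5,0.3]]' ; python3 -c "
from h import *
go(564.5,-29.5,165,82.5)"
```

```text
time_s: 26.52
eef_pos: [505.1, 118.2, 175.7]
ee_rot: [0.466, 0.532, 0.466, -0.531]
force: [0.5, 0.7, -1.8]
grip_width: 0.406
at [505.1 118.2 175.7] jaw -97.5 -> turn [ 0.    -0.    -0.001] shift [ 1.08  7.81 13.87] q6 1.71 F [ 0.5  0.7 -1.8] g 0.406 t 26.525
```

```bash
python3 -m pendant '[[0,0,0,0.3,2.7,4.7,0.3],[0,0,0,0.6,5.4,9.4,0.3],[0,0,0,0.9,7.8,13.6,0.3],[0,0,0,1,7.8,13.9,0.3],[0,0,0,1,7.8,13.9,0.3]]' ; python3 -c "
from h import *
im=vision.capture('wrist');crop(im,0,0,512,384,'g2')
go(564.5,-29.5,59.5,82.5)"
```

```text
time_s: 27.15
eef_pos: [563.6, -27.9, 165.3]
ee_rot: [-0.466, -0.532, -0.466, 0.532]
force: [1.1, 0.9, -1.7]
grip_width: 0.404
at [563.6 -27.3 165.4] jaw -97.5 -> turn [ 0. -0.  0.] shift [10.59  0.12  0.21] q6 1.45 F [ 0.4  0.2 -2. ] g 0.408 t 27.2
```

View pics/g2.png

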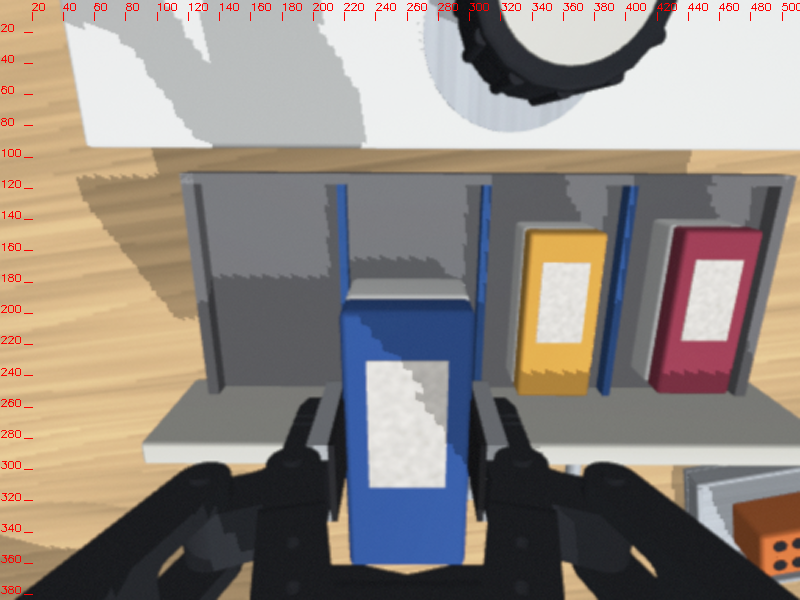

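```bash
python3 -m pendant '[[0,0,0,3,0.1,0.1,0.3],[0,0,0,6,0.1,0.1,0.3],[0,0,0,8.5,0.1,0.1,0.3],[0,0,0,10.2,0.1,0.1,0.3],[0,0,0,10.5,0.1,0.1,0.3]]' ; python3 -m pendant '[[0,0,0,0.05,0,0,0.3],[0,0,0,0.1,0,0,0.3],[0,0,0,0.15,0,0,0.3],[0,0,0,0.2,0,0,0.3],[0,0,0,0.2,0,0,0.3]]'
```

```text
time_s: 27.82
eef_pos: [564.5, -28.6, 59.8]
ee_rot: [-0.466, -0.531, -0.467, 0.532]
force: [-0.7, -1.0, -2.3]
grip_width: 0.404
time_s: 28.45
eef_pos: [565.0, -29.3, 58.6]
ee_rot: [0.466, 0.532, 0.466, -0.532]
force: [0.3, 1.1, 2.4]
grip_width: 0.406
```

```bash
python3 -m pendant '[[0,0,0,0,0,0,0.58],[0,0,0,0,0,0,0.58],[0,0,0,-0.1,0,0,0.58],[0,0,0,-0.3,0,0,0.58],[0,0,0,-0.6,0,0,0.58]]'; python3 -m pendant '[[0,0,0,-3,0,0,0.6],[0,0,0,-7,0,0,0.6],[0,0,0,-11,0,0,1],[0,0,0,-14,0,0,1],[0,0,0,-15,0,0,1]]'; python3 -c "
from h import *
im=vision.capture('wrist');crop(im,0,0,512,384,'g3')
im=vision.capture('top');crop(im,90,60,440,300,'g4')
go(546,377,165,90-0.5)"
```

```text
time_s: 29.08
eef_pos: [564.8, -29.3, 64.5]
ee_rot: [-0.466, -0.532, -0.466, 0.532]
force: [-0.8, -0.1, -0.5]
grip_width: 0.581
time_s: 29.7
eef_pos: [565.3, -29.4, 216.0]
ee_rot: [0.467, 0.532, 0.465, -0.531]
force: [-0.1, -0.7, -0.3]
grip_width: 0.999
at [564.9 -29.3 214.6] jaw -97.5 -> turn [-0.122  0.    -0.001] shift [  4.95  -7.2  -40.03] q6 1.44 F [-0.   0.3 -0.1] g 1.001 t 29.8
```

View pics/g3.png

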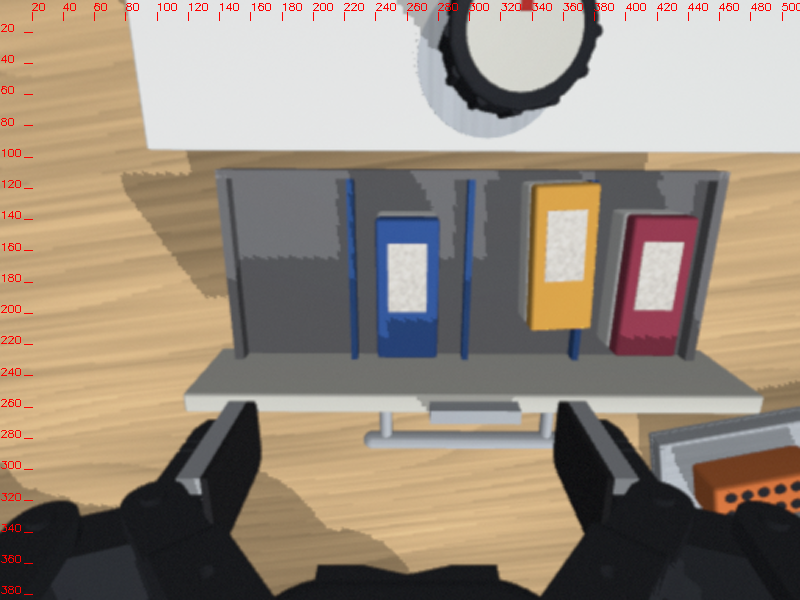

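View pics/g4.png

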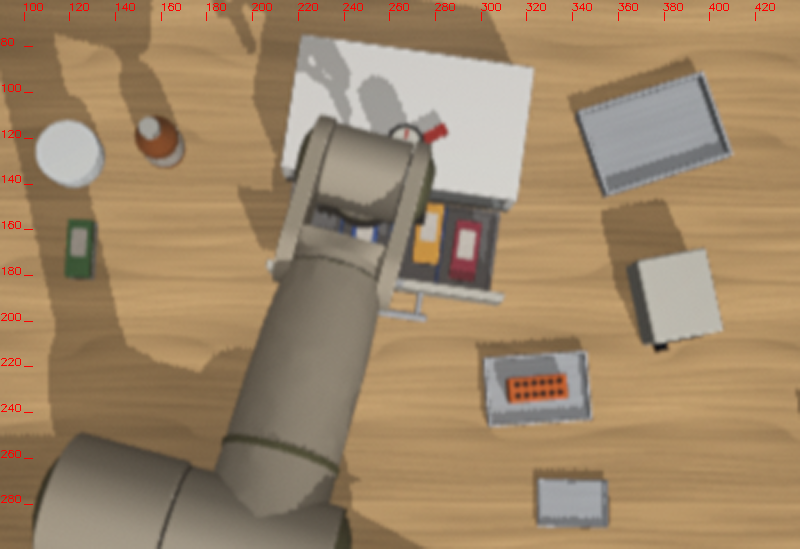

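Yellow has been knocked back and to the right in its lane: in the wrist crop it is now at (565,255), where red's alignment puts it near y=285. I'll zoom in.

```bash
python3 - <<'E'
import cv2
from h import *
im=vision.capture('wrist');crop(im,300,95,480,240,'g5')
im=vision.capture('scene');crop(im,190,170,280,260,'g6')
wpts([(533,183),(600,183),(590,329),(529,329)],76)
wpts([(628,214),(697,216),(677,355),(612,353)],76)
E
```

```text
[[613.1, -103.1], [608.5, -138.6], [525.2, -131.7], [529.9, -96.3]] mean [ 569.2 -117.4]
[[589.9, -153.5], [583.9, -190.7], [501.9, -182.7], [508.2, -144.4]] mean [ 546.  -167.8]
```

View pics/g5.png

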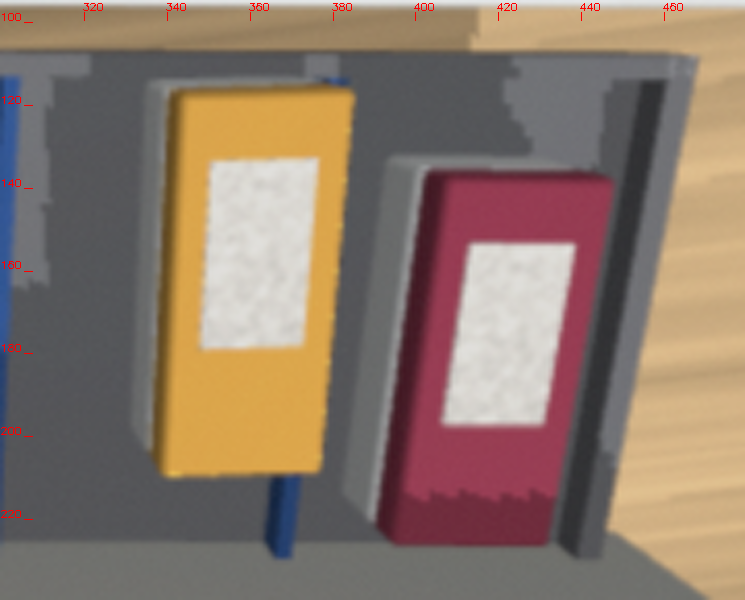

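View pics/g6.png

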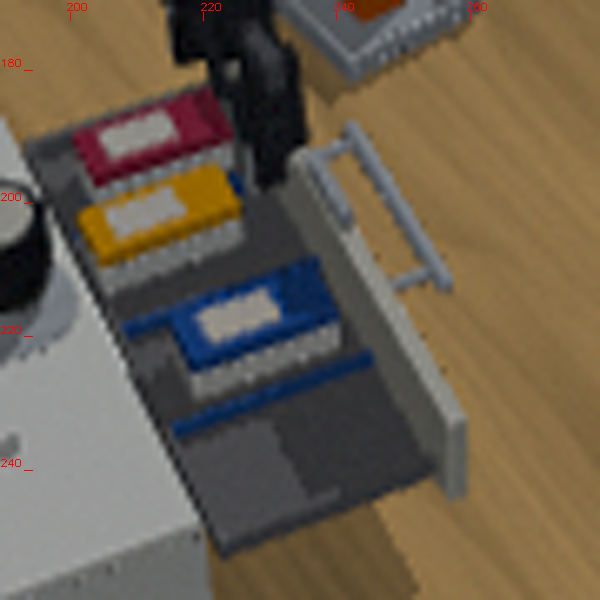

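Its lid dimensions at z=76 come out at about 83.5 x 36 mm, so it seems flat. It lies against the divider and back wall but still inside lane 1. I'll check it again from above later. Now green.

```bash
python3 -m pendant '[[-0.03,0,0,0,-0.9,-5.2,1],[-0.06,0,0,0,-1.8,-10.4,1],[-0.09,0,0,0,-2.7,-15.6,1],[-0.12,0,0,0.5,-3.6,-20.8,1],[-0.122,0,0,1,-4.5,-26,1]]'; python3 -c "
from h import *
go(547,377.5,120,89.5)"
```

```text
time_s: 30.52
eef_pos: [553.5, 236.0, 202.6]
ee_rot: [-0.497, -0.502, -0.498, 0.503]
force: [0.2, -0.5, -0.7]
grip_width: 1.001
at [553.5 236.  202.6] jaw -90.5 -> turn [-0.     0.001  0.002] shift [  8.26  -0.76 -14.15] q6 1.79 F [ 0.2 -0.5 -0.7] g 1.001 t 30.525
```

```bash
python3 -m pendant '[[0,0,0,1.6,-0.2,-3.8,1],[0,0,0,3.6,-0.4,-7.6,1],[0,0,0,6,-0.6,-11.2,1],[0,0,0,8,-0.8,-14.1,1],[0,0,0,8,-0.8,-14.1,1]]'; python3 -c "
from h import *
im=vision.capture('wrist');crop(im,0,0,512,384,'i1')
im=vision.capture('scene');crop(im,190,170,280,260,'i0')
go(547,377.5,14,89.5)"
```

```text
time_s: 31.15
eef_pos: [545.7, 376.4, 120.8]
ee_rot: [-0.498, -0.5, -0.499, 0.504]
force: [-0.2, -0.7, -0.4]
grip_width: 1.0
at [547.4 374.9 123.7] jaw -90.5 -> turn [-0.     0.001  0.001] shift [10.97 -0.04 -0.27] q6 2.0 F [-0.7 -1.   0.2] g 1.002 t 31.25
```

View pics/i1.png

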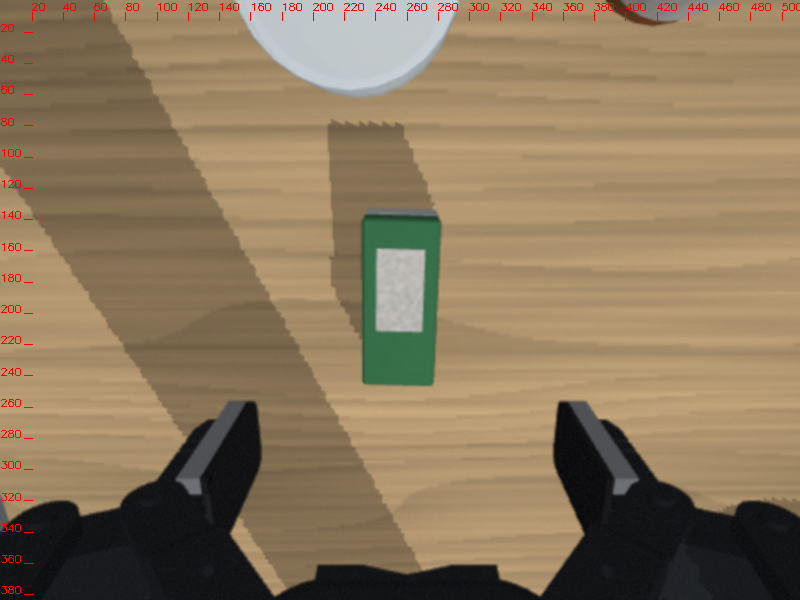

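View pics/i0.png

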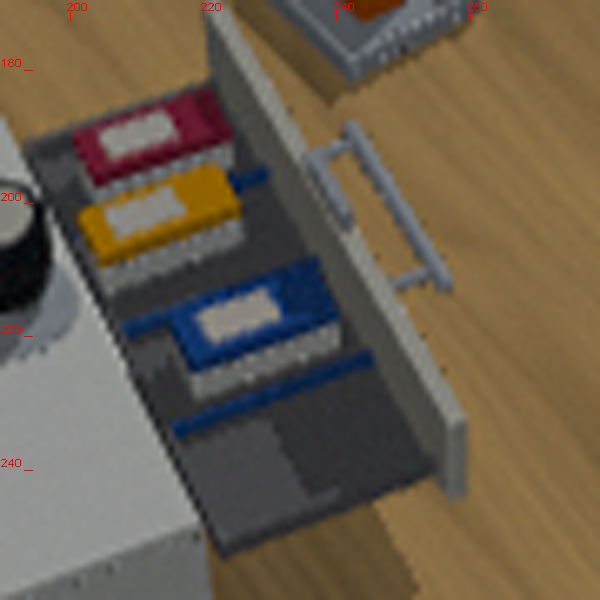

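```bash
python3 -m pendant '[[0,0,0,3,0.3,-0.1,0.9],[0,0,0,6,0.3,-0.1,0.9],[0,0,0,9,0.3,-0.1,0.9],[0,0,0,10.5,0.3,-0.1,0.85],[0,0,0,10.8,0.3,-0.1,0.8]]'; python3 -m pendant '[[0,0,0,0,0,0,0.3],[0,0,0,0,0,0,0.3],[0,0,0,0,0,0,0.3],[0,0,0,0,0,0,0.3],[0,0,0,0,0,0,0.3]]' 60;python3 -m pendant '[[0,0,0,-2,0,0,0.3],[0,0,0,-6,0,0,0.3],[0,0,0,-10,0,0,0.3],[0,0,0,-14,0,0,0.3],[0,0,0,-16,0,0,0.3]]'; python3 -c "
from h import *
go(573,42,165,82.5)"
```

```text
time_s: 31.88
eef_pos: [550.8, 375.8, 16.3]
ee_rot: [-0.497, -0.502, -0.498, 0.503]
force: [-0.9, 0.4, -0.7]
grip_width: 0.799
time_s: 32.5
eef_pos: [551.3, 376.8, 18.0]
ee_rot: [0.498, 0.503, 0.497, -0.501]
force: [-0.3, -0.7, 6.9]
grip_width: 0.406
time_s: 33.12
eef_pos: [550.9, 376.7, 180.2]
ee_rot: [0.498, 0.504, 0.497, -0.501]
force: [-0.5, -0.5, -0.9]
grip_width: 0.405
at [550.9 376.7 180.2] jaw -90.5 -> turn [ 0.122 -0.002 -0.004] shift [ 1.48  2.51 33.45] q6 2.0 F [-0.5 -0.5 -0.9] g 0.405 t 33.125
```

```bash
python3 -m pendant '[[0.04,0,0,0,0.4,5.3,0.3],[0.08,0,0,0,0.8,10.6,0.3],[0.12,0,0,0,1.2,16,0.3],[0.122,0,0,0,1.6,21.3,0.3],[0.122,0,0,0,2,26.5,0.3]]' ; python3 -c "
from h import *
go(573,42,165,82.5)"
```

```text
time_s: 33.75
eef_pos: [567.9, 109.5, 177.6]
ee_rot: [0.466, 0.532, 0.466, -0.531]
force: [0.5, 0.3, -1.0]
grip_width: 0.406
at [567.9 109.5 177.6] jaw -97.5 -> turn [-0.    -0.    -0.001] shift [1.26 1.39 6.63] q6 1.69 F [ 0.5  0.3 -1. ] g 0.406 t 33.75
```

```bash
python3 -m pendant '[[0,0,0,0.3,0.5,3,0.3],[0,0,0,0.6,1,6,0.3],[0,0,0,1.1,1.4,6.6,0.3],[0,0,0,1.2,1.4,6.7,0.3],[0,0,0,1.2,1.4,6.7,0.3]]' ; python3 -c "
from h import *
im=vision.capture('wrist');crop(im,0,0,512,384,'i2')
go(573,42,61,82.5)"
```

```text
time_s: 34.38
eef_pos: [573.1, 43.9, 164.5]
ee_rot: [0.466, 0.532, 0.466, -0.531]
force: [-0.5, 0.7, -2.1]
grip_width: 0.402
at [573.1  43.9 164.6] jaw -97.4 -> turn [ 0.001 -0.    -0.   ] shift [1.036e+01 1.000e-02 1.900e-01] q6 1.57 F [ 0.1 -0.1 -2.3] g 0.404 t 34.425
```

View pics/i2.png

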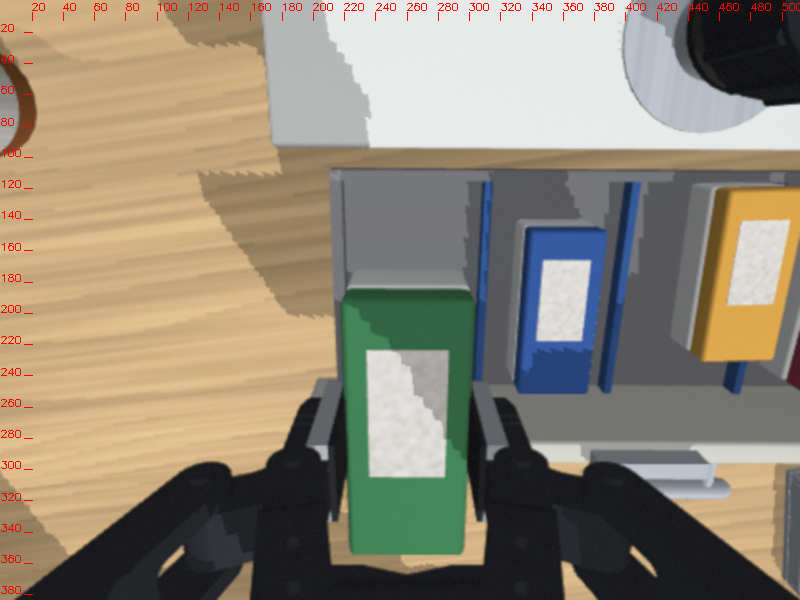

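```bash
python3 -m pendant '[[0,0,0,3,0,0.1,0.3],[0,0,0,6,0,0.1,0.3],[0,0,0,8.5,0,0.1,0.3],[0,0,0,10,0,0.1,0.3],[0,0,0,10.3,0,0.1,0.3]]' ; python3 -m pendant '[[0,0,0,0.05,0,0,0.3],[0,0,0,0.1,0,0,0.3],[0,0,0,0.15,0,0,0.3],[0,0,0,0.2,0,0,0.3],[0,0,0,0.2,0,0,0.3]]'
```

```text
time_s: 35.05
eef_pos: [572.9, 42.4, 60.9]
ee_rot: [-0.466, -0.531, -0.467, 0.532]
force: [-0.0, 0.7, -2.2]
grip_width: 0.404
time_s: 35.67
eef_pos: [573.4, 42.0, 59.9]
ee_rot: [0.466, 0.532, 0.466, -0.531]
force: [-1.1, -0.5, 3.1]
grip_width: 0.406
```

```bash
python3 -m pendant '[[0,0,0,0,0,0,0.58],[0,0,0,0,0,0,0.58],[0,0,0,-0.1,0,0,0.58],[0,0,0,-0.3,0,0,0.58],[0,0,0,-0.6,0,0,0.58]]'; python3 -m pendant '[[0,0,0,-3,0,0,0.6],[0,0,0,-7,0,0,0.6],[0,0,0,-11,0,0,0.7],[0,0,0,-14,0,0,0.7],[0,0,0,-15,0,0,0.7]]'; python3 -c "
from h import *
go(490,-100,200,82.5)"
```

```text
time_s: 36.3
eef_pos: [573.1, 42.0, 65.5]
ee_rot: [-0.466, -0.532, -0.466, 0.532]
force: [1.1, -0.7, -0.2]
grip_width: 0.574
time_s: 36.92
eef_pos: [573.5, 42.0, 217.1]
ee_rot: [0.467, 0.532, 0.465, -0.531]
force: [0.2, -0.3, -0.5]
grip_width: 0.699
at [573.5  42.  217.1] jaw -97.5 -> turn [-0.    -0.    -0.003] shift [ 1.69 -6.43 15.17] q6 1.57 F [ 0.2 -0.3 -0.5] g 0.699 t 36.925
```

```bash
python3 -m pendant '[[0,0,0,-1,-2,3.5,0.6],[0,0,0,-1.5,-4,7,0.5],[0,0,0,-2,-6,10.5,0.4],[0,0,0,-2,-7.5,13,0.3],[0,0,0,-2,-7.5,13,0.2]]'; python3 -c "
from h import *
im=vision.capture('wrist');crop(im,0,0,512,384,'j1')
im=vision.capture('scene');crop(im,190,150,290,260,'j0')
go(490,-100,200,82.5)"
```

```text
time_s: 37.55
eef_pos: [480.8, -78.0, 234.6]
ee_rot: [-0.465, -0.532, -0.466, 0.533]
force: [1.1, 0.2, 0.3]
grip_width: 0.2
at [481.8 -76.7 234.8] jaw -97.5 -> turn [-0.001 -0.001  0.001] shift [3.48 1.12 2.2 ] q6 1.3 F [-0.2 -0.3 -0.6] g 0.199 t 37.65
```

View pics/j1.png

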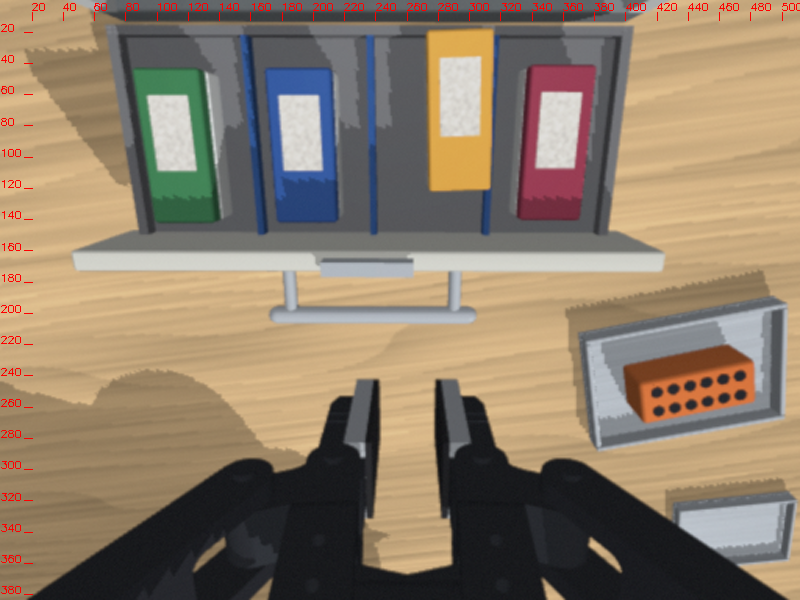

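View pics/j0.png

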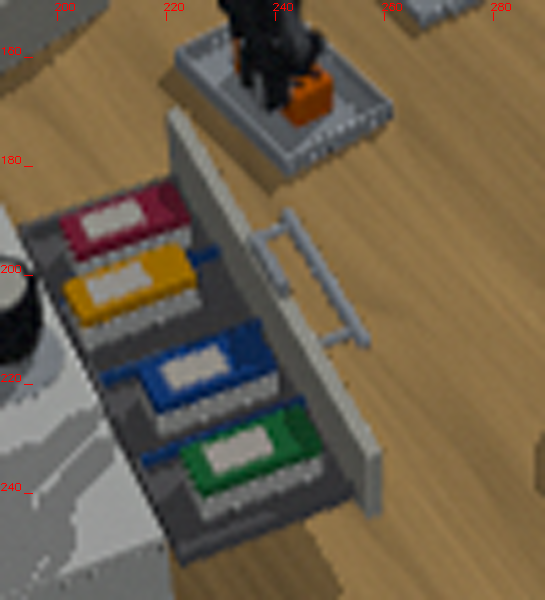

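```bash
python3 - <<'E'
from h import *
im=vision.capture('wrist');crop(im,160,10,400,155,'j2')
c=vision.calibration('wrist')
print(c['extrinsics'][:3,3])
# predicted flat lid corners for each box
ex=np.array([.9914,-.1305]);ey=np.array([.1305,.9914])
def lid(cx,cy,yaw,z=76):
    a=np.radians(yaw);u=np.array([np.cos(a),np.sin(a)]);v=np.array([-u[1],u[0]])
    return [ (proj(c,[*(np.array([cx,cy])+s*42*u+t*18*v),z])).round(1).tolist() for s,t in((1,1),(1,-1),(-1,-1),(-1,1))]
print("y",lid(569,-117,-6)); print("y86",lid(569,-117,-6,86)); print("b",lid(564.5,-29.3,-7.5))
E
```

```text
[563.01975672 -87.29535562 377.82903109]
y [[272.3, 21.4], [315.9, 20.2], [313.3, 123.7], [273.6, 124.7]]
y86 [[272.7, 19.1], [317.9, 17.8], [315.0, 124.9], [274.0, 126.0]]
b [[170.7, 41.8], [213.5, 41.8], [217.5, 141.7], [178.4, 141.7]]
```

View pics/j2.png

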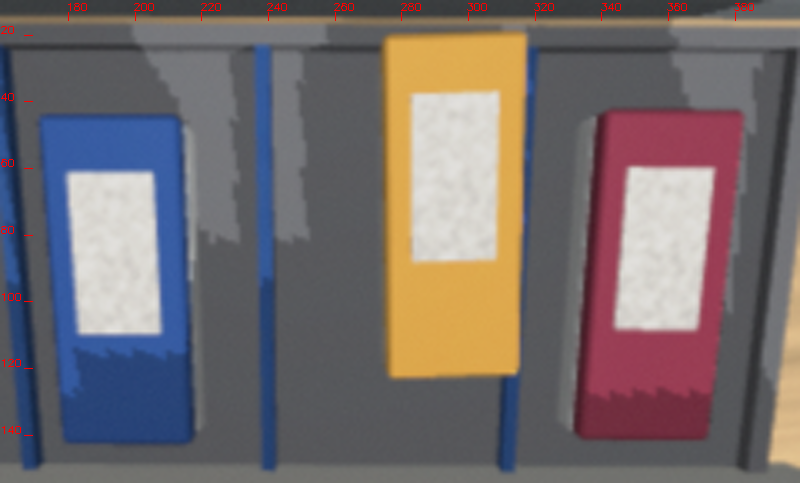

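Yellow is flat. Its measured lid pixels match the flat prediction to the same ratio as blue, and it sits inside lane 1 against the divider. All four boxes are in, so next I push the drawer by its handle with closed fingers.

```bash
python3 -c "
from h import *
w=wpts([(275,315),(470,315)],72)
go(418,-47,130,82.5)"
```

```text
[[467.4, 10.2], [451.4, -112.4]] mean [459.4 -51.1]
at [482.  -76.5 234.8] jaw -97.5 -> turn [ 0.    -0.     0.001] shift [10.49 -6.72 -2.08] q6 1.3 F [-0.8  0.1  0.2] g 0.201 t 37.7
```

```bash
python3 -m pendant '[[0,0,0,0,-3,-1,0],[0,0,0,0,-6,-2,0],[0,0,0,3,-7,-2.1,0],[0,0,0,7,-7,-2.1,0],[0,0,0,10.5,-7,-2.1,0]]'; python3 -c "
from h import *
go(418,-47,60,82.5)"
```

```text
time_s: 38.33
eef_pos: [415.2, -46.2, 129.0]
ee_rot: [0.466, 0.531, 0.467, -0.531]
force: [0.5, 0.2, 0.0]
grip_width: -0.006
at [415.2 -46.2 129. ] jaw -97.4 -> turn [ 0.001 -0.     0.   ] shift [6.9  0.29 0.04] q6 1.31 F [0.5 0.2 0. ] g -0.006 t 38.325
```

```bash
python3 -m pendant '[[0,0,0,2,0,0,0],[0,0,0,4,0,0,0],[0,0,0,6,0,0,0],[0,0,0,6.9,0.3,0,0],[0,0,0,6.9,1,0,0]]';python3 -m pendant '[[0,0,0,0,0.6,0,0],[0,0,0,0,1.2,0,0],[0,0,0,0,1.8,0,0],[0,0,0,0,2.4,0,0],[0,0,0,0,3,0,0]]'; python3 -c "
from h import *
im=vision.capture('wrist');crop(im,0,0,512,384,'k1')
print(sense()['force'])"
```

```text
time_s: 38.95
eef_pos: [425.3, -48.0, 61.1]
ee_rot: [-0.466, -0.531, -0.467, 0.532]
force: [0.7, 0.2, 1.2]
grip_width: -0.001
time_s: 39.58
eef_pos: [455.1, -52.4, 61.3]
ee_rot: [-0.466, -0.532, -0.466, 0.532]
force: [-1.3, 0.2, 2.0]
grip_width: -0.001
[ 0.35867264 -0.26357911 -0.17766949]
```

View pics/k1.png

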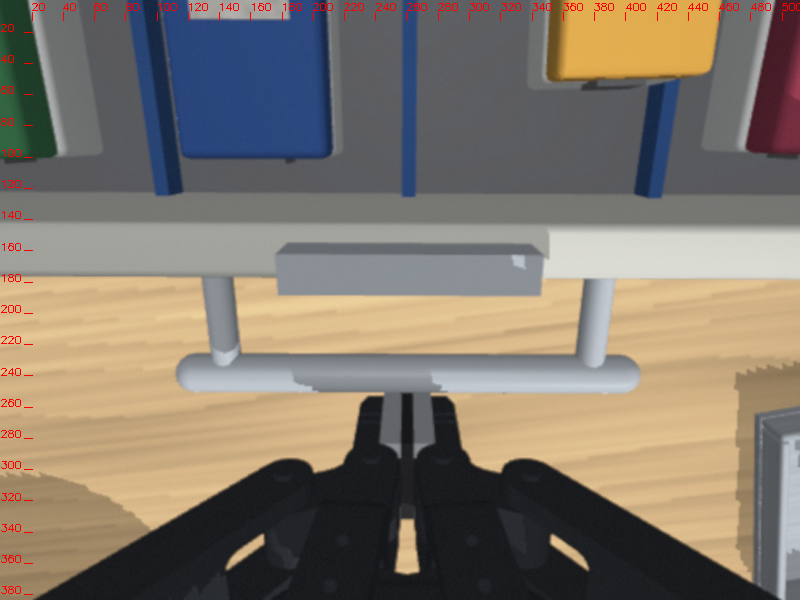

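```bash
python3 -m pendant '[[0,0,0,0,0.8,0,0],[0,0,0,0,1.6,0,0],[0,0,0,0,2.4,0,0],[0,0,0,0,3.2,0,0],[0,0,0,0,4,0,0]]';python3 -m pendant '[[0,0,0,0,0.8,0,0],[0,0,0,0,1.6,0,0],[0,0,0,0,2.4,0,0],[0,0,0,0,3.2,0,0],[0,0,0,0,4,0,0]]'; python3 -c "
from h import *
im=vision.capture('wrist');crop(im,0,0,512,384,'k2')
go(565,-67,60,82.5)"
```

```text
time_s: 40.25
eef_pos: [494.9, -57.6, 61.2]
ee_rot: [-0.466, -0.532, -0.466, 0.532]
force: [-1.7, -0.3, -0.5]
grip_width: -0.002
time_s: 40.88
eef_pos: [534.6, -62.9, 61.3]
ee_rot: [-0.466, -0.532, -0.466, 0.532]
force: [-2.0, -0.2, -1.0]
grip_width: 0.001
at [535.5 -63.1  61.5] jaw -97.5 -> turn [-0.     0.    -0.001] shift [0.15 2.98 0.  ] q6 1.37 F [-0.4 -0.1  0.5] g -0.006 t 40.925
```

View pics/k2.png

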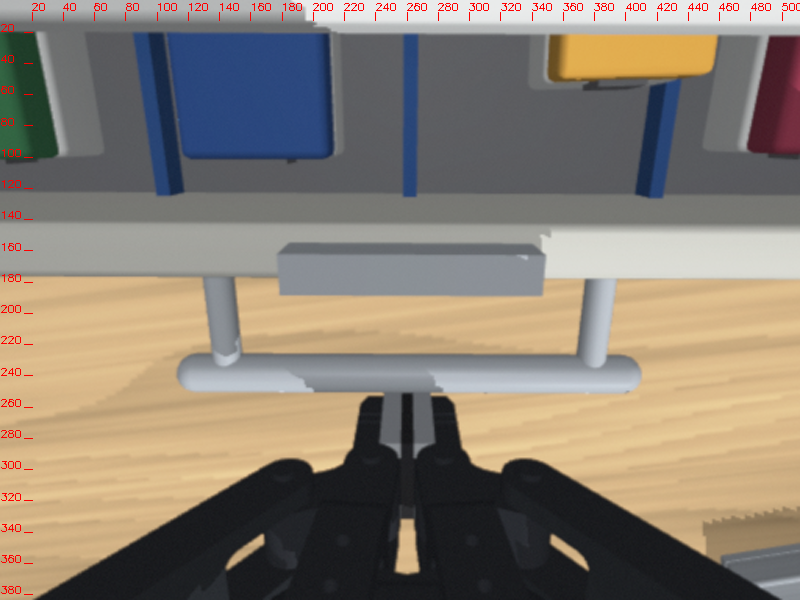

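```bash
python3 -m pendant '[[0,0,0,0,0.5,0,0],[0,0,0,0,1,0,0],[0,0,0,0,1.5,0,0],[0,0,0,0,2,0,0],[0,0,0,0,2.5,0,0]]';python3 -m pendant '[[0,0,0,0,0.3,0,0],[0,0,0,0,0.6,0,0],[0,0,0,0,0.9,0,0],[0,0,0,0,1.2,0,0],[0,0,0,0,1.4,0,0]]'
```

```text
time_s: 41.55
eef_pos: [557.9, -65.9, 61.2]
ee_rot: [-0.465, -0.531, -0.467, 0.532]
force: [-9.7, -0.0, 5.2]
grip_width: -0.001
time_s: 42.18
eef_pos: [571.0, -67.7, 61.1]
ee_rot: [-0.465, -0.53, -0.468, 0.533]
force: [-19.9, 1.4, 11.3]
grip_width: 0.001
```

```bash
python3 -c "
from h import *
im=vision.capture('wrist');crop(im,0,0,512,384,'k3')
go(565,-67,60,82.5)"
```

```text
at [570.9 -67.6  61.2] jaw -97.5 -> turn [ 0.    -0.     0.006] shift [ 0.12 -0.59  0.01] q6 1.38 F [-14.4   0.7   9.3] g 0.002 t 42.225
```

View pics/k3.png

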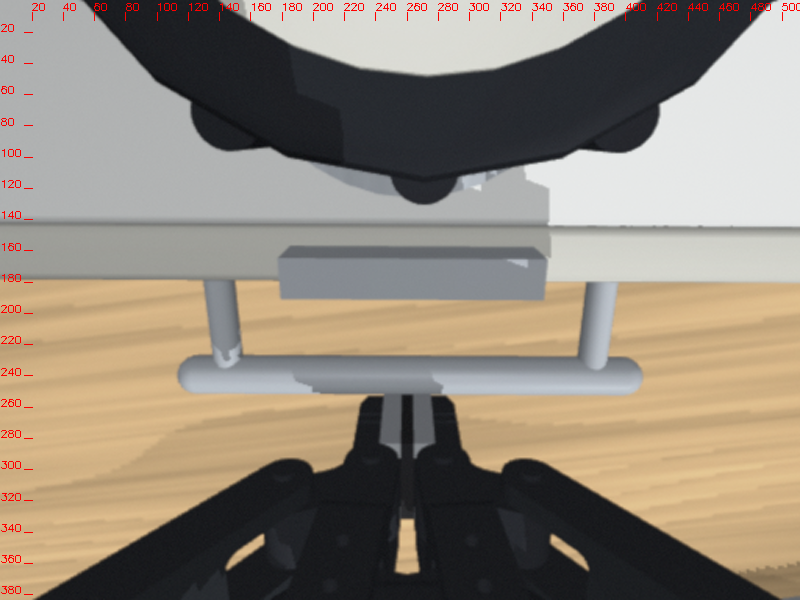

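Panel is flush and the push force has risen to 20 N, so the drawer is seated. Back off and check that it stays.

```bash
python3 -m pendant '[[0,0,0,0,-1,0,0],[0,0,0,0,-2,0,0],[0,0,0,0,-3.5,0,0],[0,0,0,0,-5,0,0],[0,0,0,0,-6,0,0]]';python3 -m pendant '[[0,0,0,-4,-0.5,0,0],[0,0,0,-8,-1,0,0],[0,0,0,-12,-1.5,0,0],[0,0,0,-16,-2,0,0.3],[0,0,0,-18,-2,0,0.5]]'; python3 -c "
from h import *
im=vision.capture('wrist');crop(im,0,0,512,384,'k4')
im=vision.capture('top');crop(im,200,60,340,220,'k5')
go(669,-80.5,230,82.5)"
```

```text
time_s: 42.85
eef_pos: [512.6, -59.9, 61.4]
ee_rot: [0.466, 0.532, 0.466, -0.532]
force: [0.6, -0.1, 0.4]
grip_width: 0.006
time_s: 43.48
eef_pos: [493.6, -57.5, 243.6]
ee_rot: [0.467, 0.532, 0.465, -0.531]
force: [0.4, 0.3, -0.3]
grip_width: 0.415
at [494.1 -57.7 243.3] jaw -97.5 -> turn [-0.     0.001 -0.005] shift [ 1.42 17.64 -0.03] q6 1.35 F [ 1.  -1.  -0.4] g 0.504 t 43.575
```

View pics/k4.png

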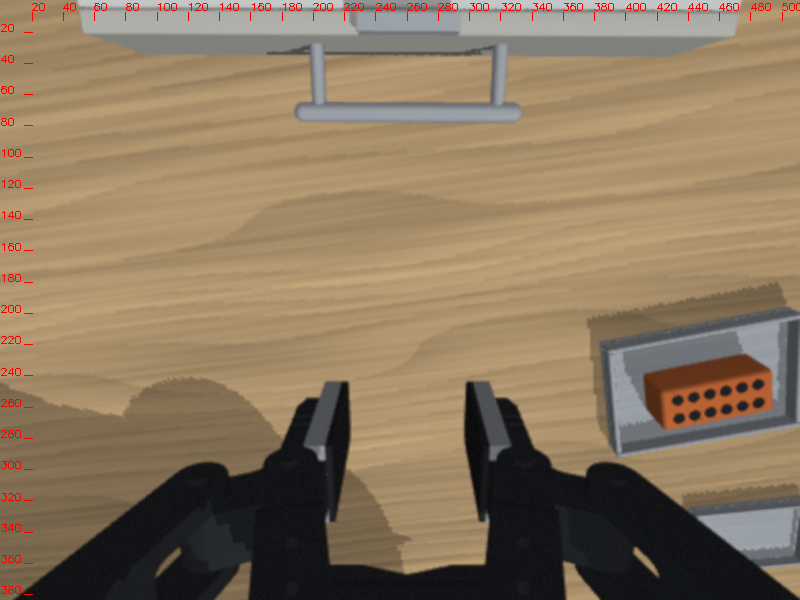

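View pics/k5.png

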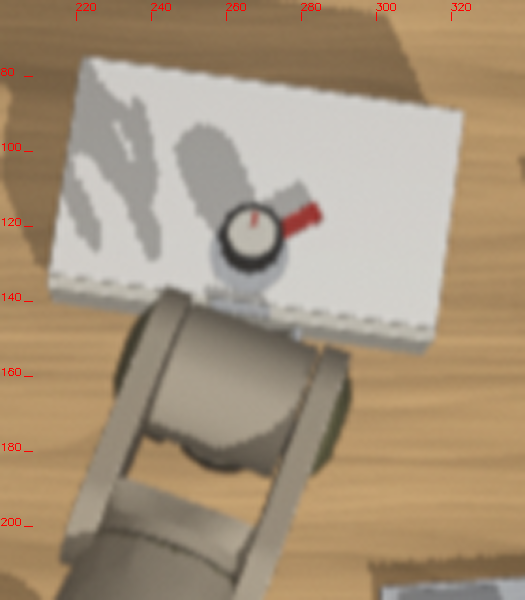

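Drawer is closed and stays: handle bar at (407,112) in the wrist view, panel flush in the top view. The hook is at world yaw about −56°, so it needs about 2.3 rad clockwise. First I'll wind the wrist back over the knob.

```bash
python3 -m pendant '[[-0.17,0,0,0,3.5,0,0.8],[-0.34,0,0,0,7,0,0.9],[-0.51,0,0,0.5,10.5,0,1],[-0.68,0,0,1,14,0,1],[-0.85,0,0,1.4,17.6,0,1]]';python3 -m pendant '[[-0.17,0,0,0,0,0,1],[-0.34,0,0,0,0,0,1],[-0.51,0,0,0,0,0,1],[-0.68,0,0,0,0,0,1],[-0.85,0,0,0,0,0,1]]';python3 -m pendant '[[-0.17,0,0,0,0,0,1],[-0.34,0,0,0,0,0,1],[-0.51,0,0,0,0,0,1],[-0.68,0,0,0,0,0,1],[-0.85,0,0,0,0,0,1]]'; python3 -c "
from h import *
im=vision.capture('wrist');crop(im,0,0,512,384,'l1')
go(669,-80.5,145)"
```

```text
time_s: 44.2
eef_pos: [668.7, -80.5, 225.4]
ee_rot: [0.644, 0.29, 0.645, -0.29]
force: [0.1, 0.5, -0.0]
grip_width: 0.998
time_s: 44.82
eef_pos: [667.6, -80.4, 225.5]
ee_rot: [0.706, -0.001, 0.708, 0.001]
force: [0.2, 0.7, 0.6]
grip_width: 0.999
time_s: 45.45
eef_pos: [667.6, -80.4, 225.5]
ee_rot: [0.643, -0.292, 0.644, 0.293]
force: [0.3, 0.1, 0.1]
grip_width: 1.003
at [667.6 -80.4 225.6] jaw 49.3 -> turn [-0.    -0.001 -0.002] shift [ 8.06 -0.12  0.09] q6 -1.15 F [-0.2 -0.2 -0.3] g 0.999 t 45.5
```

View pics/l1.png

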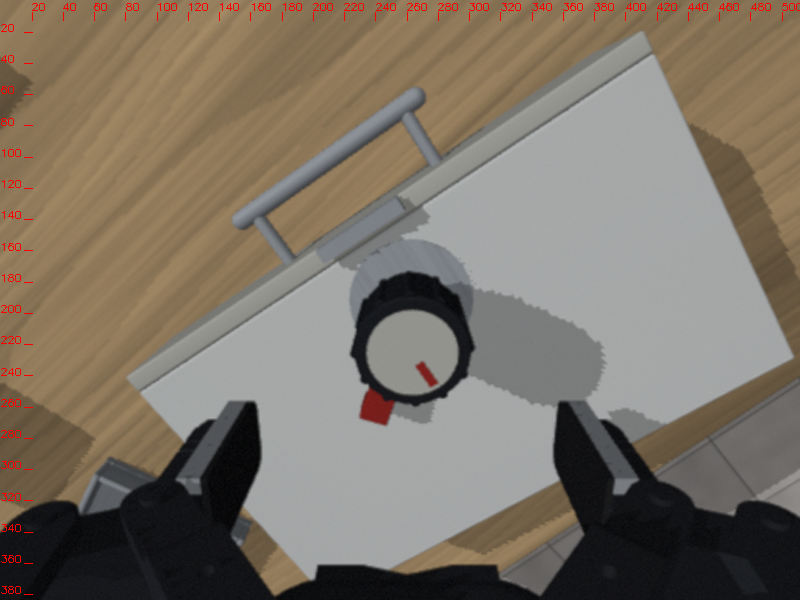

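```bash
python3 -c "
from h import *
wpts([(412,352)],172)
wpts([(375,410)],112)
w=wpts([(142,390),(653,54)],100)
go(669,-80.5,145)"
```

```text
[[674.2, -82.3]] mean [674.2 -82.3]
[[707.6, -137.7]] mean [ 707.6 -137.7]
[[613.6, -237.3], [655.9, 85.1]] mean [634.8 -76.1]
at [667.6 -80.4 225.6] jaw 49.3 -> turn [-0.    -0.001 -0.002] shift [ 8.06 -0.12  0.09] q6 -1.15 F [-0.2 -0.2 -0.3] g 0.999 t 45.5
```

```bash
python3 -m pendant '[[0,0,0,2,-0.3,0.2,1],[0,0,0,4,-0.37,0.2,1],[0,0,0,6,-0.37,0.2,1],[0,0,0,7.5,-0.37,0.2,1],[0,0,0,8,-0.37,0.2,1]]'; python3 -m pendant '[[0,0,0,0,0,0,0.4],[0,0,0,0,0,0,0.4],[0,0,0,0,0,0,0.4],[0,0,0,0,0,0,0.4],[0,0,0,0,0,0,0.4]]' 40; python3 -c "
from h import *
go(671.5,-81.3,145)
s=sense();print(s['wrist_torque'],s['force'])"
```

```text
time_s: 46.12
eef_pos: [671.6, -81.3, 145.8]
ee_rot: [0.644, -0.29, 0.645, 0.291]
force: [-0.3, -0.1, -0.4]
grip_width: 0.998
time_s: 46.75
eef_pos: [672.2, -81.5, 147.6]
ee_rot: [0.645, -0.291, 0.644, 0.291]
force: [0.1, -1.6, 1.6]
grip_width: 0.566
at [672.2 -81.5 147.6] jaw 48.6 -> turn [-0.     0.     0.001] shift [ 0.26  0.07 -0.03] q6 -1.14 F [ 0.1 -1.6  1.6] g 0.566 t 46.75
[-0.19581613 -0.12303087 -0.01999064] [ 0.06255584 -1.63542415  1.63405064]
```

```bash
python3 -m pendant '[[0,0,0,0,0,0,0.4],[0,0,0,0.25,0,0,0.4],[0,0,0,0.5,0,0,0.4],[0,0,0,0.75,0,0,0.4],[0,0,0,0.9,0,0,0.4]]' 80; python3 -c "
from h import *
go(671.5,-81.3,145)"
```

```text
time_s: 47.38
eef_pos: [672.2, -81.5, 138.9]
ee_rot: [0.645, -0.291, 0.644, 0.291]
force: [0.2, -1.2, 7.2]
grip_width: 0.556
at [672.2 -81.5 138.9] jaw 48.6 -> turn [-0.     0.     0.001] shift [-0.61  0.07 -0.03] q6 -1.14 F [ 0.2 -1.2  7.2] g 0.556 t 47.375
```

```bash
python3 -m pendant '[[0,0,0,0.1,0,0,0.4],[0,0,0,0.2,0,0,0.4],[0,0,0,0.3,0,0,0.4],[0,0,0,0.3,0,0,0.4],[0,0,0,0.3,0,0,0.4]]' ; python3 -c "
from h import *
go(671.5,-81.3,145)"
```

```text
time_s: 48.0
eef_pos: [672.2, -81.5, 136.8]
ee_rot: [0.645, -0.291, 0.644, 0.29]
force: [-1.9, -0.9, 10.3]
grip_width: 0.558
at [672.2 -81.5 136.8] jaw 48.6 -> turn [-0.     0.001  0.002] shift [-0.82  0.07 -0.03] q6 -1.14 F [-1.9 -0.9 10.3] g 0.558 t 48.0
```

```bash
python3 -m pendant '[[0.1,0,0,0.1,0,0,0.4],[0.22,0,0,0.1,0,0,0.4],[0.34,0,0,0.1,0,0,0.4],[0.47,0,0,0.1,0,0,0.4],[0.6,0,0,0.1,0,0,0.4]]' ; python3 -c "
from h import *
im=vision.capture('top');crop(im,230,90,310,160,'n1')
go(671.5,-81.3,145)
print(sense()['wrist_torque'])"
```

```text
time_s: 48.62
eef_pos: [672.7, -81.3, 136.2]
ee_rot: [0.703, -0.086, 0.701, 0.086]
force: [-0.1, 1.4, 12.2]
grip_width: 0.554
at [672.7 -81.3 136.2] jaw 13.7 -> turn [-0.     0.003  0.001] shift [-0.88  0.02 -0.12] q6 -0.53 F [-0.   0.4 12.4] g 0.559 t 48.675
[ 0.04680425  0.03292005 -0.05075365]
```

View pics/n1.png

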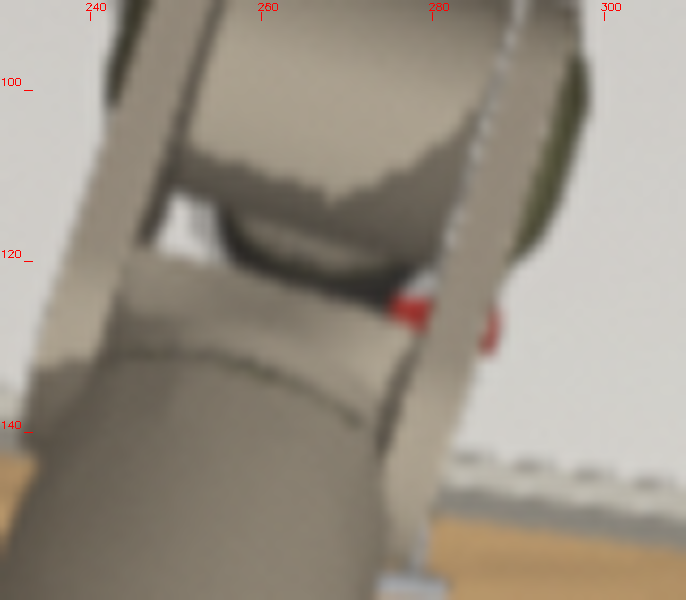

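The hook turns with the knob, now pointing right at px (285,127). Continue.

```bash
python3 -m pendant '[[0.13,0,0,0,0,0,0.4],[0.26,0,0,0,0,0,0.4],[0.39,0,0,0,0,0,0.4],[0.52,0,0,0,0,0,0.4],[0.65,0,0,0,0,0,0.4]]' ;python3 -m pendant '[[0.13,0,0,0,0,0,0.4],[0.26,0,0,0,0,0,0.4],[0.39,0,0,0,0,0,0.4],[0.52,0,0,0,0,0,0.4],[0.65,0,0,0,0,0,0.4]]' ; python3 -c "
from h import *
im=vision.capture('top');crop(im,230,90,310,160,'n2')
im=vision.capture('wrist');crop(im,0,0,512,384,'n3')
go(671.5,-81.3,145)
print(sense()['wrist_torque'])"
```

```text
time_s: 49.3
eef_pos: [673.3, -81.3, 136.4]
ee_rot: [0.694, 0.143, 0.691, -0.142]
force: [4.2, 0.5, 12.0]
grip_width: 0.557
time_s: 49.92
eef_pos: [673.7, -81.7, 136.6]
ee_rot: [0.613, 0.357, 0.609, -0.356]
force: [5.6, -1.6, 11.3]
grip_width: 0.565
at [673.7 -81.7 136.6] jaw -60.4 -> turn [ 0.     0.004 -0.005] shift [-0.84 -0.17 -0.14] q6 0.76 F [ 5.4 -1.2 11.3] g 0.555 t 50.025
[-0.19172143 -0.85921408 -0.05565017]
```

View pics/n3.png

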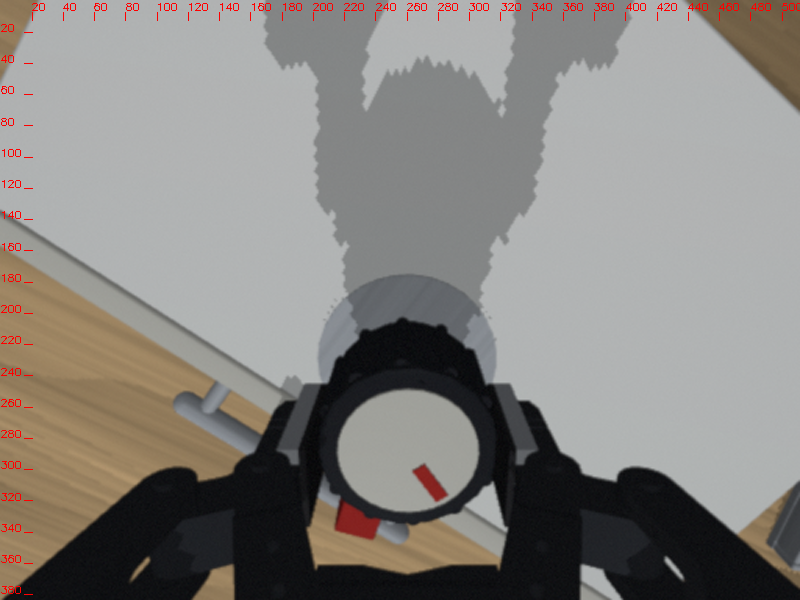

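```bash
python3 -m pendant '[[0.13,0,0,0.05,0,0,0.4],[0.26,0,0,0.05,0,0,0.4],[0.39,0,0,0.05,0,0,0.4],[0.5,0,0,0.05,0,0,0.4],[0.6,0,0,0.05,0,0,0.4]]' ;python3 -m pendant '[[0.05,0,0,0,0,0,0.4],[0.1,0,0,0,0,0,0.4],[0.15,0,0,0,0,0,0.4],[0.2,0,0,0,0,0,0.4],[0.2,0,0,0,0,0,0.4]]' ; python3 -c "
from h import *
im=vision.capture('top');crop(im,230,90,310,160,'n4')
im=vision.capture('wrist');crop(im,0,0,512,384,'n5')
go(671.5,-81.3,145)
print(sense()['wrist_torque'])"
```

```text
time_s: 50.65
eef_pos: [673.8, -82.3, 136.4]
ee_rot: [0.481, 0.522, 0.476, -0.519]
force: [5.3, -4.3, 11.0]
grip_width: 0.563
time_s: 51.28
eef_pos: [673.8, -82.4, 136.4]
ee_rot: [0.427, 0.567, 0.422, -0.564]
force: [6.0, -3.8, 11.5]
grip_width: 0.559
at [673.8 -82.4 136.4] jaw -106.1 -> turn [ 0.     0.001 -0.008] shift [-0.86 -0.25 -0.04] q6 1.56 F [ 5.3 -4.  11.5] g 0.556 t 51.375
[-0.71556414 -0.87095928 -0.01066912]
```

View pics/n5.png

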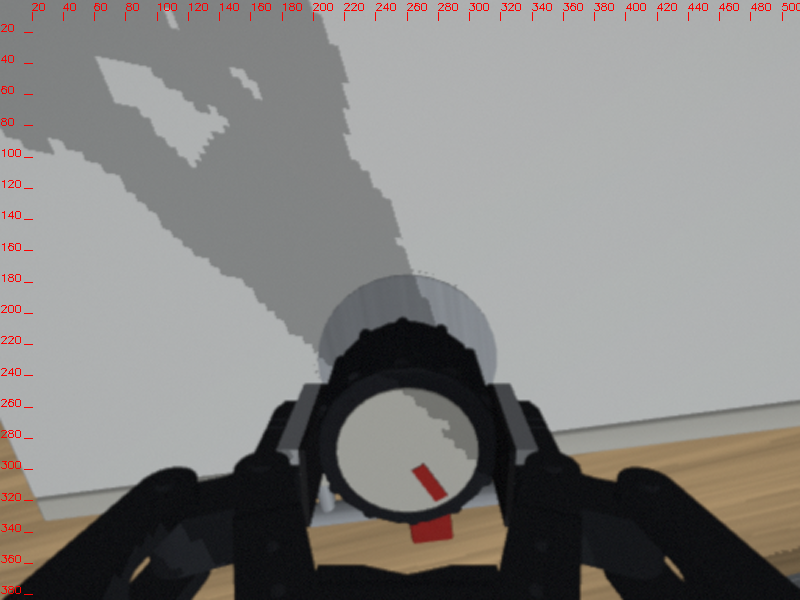

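View pics/n4.png

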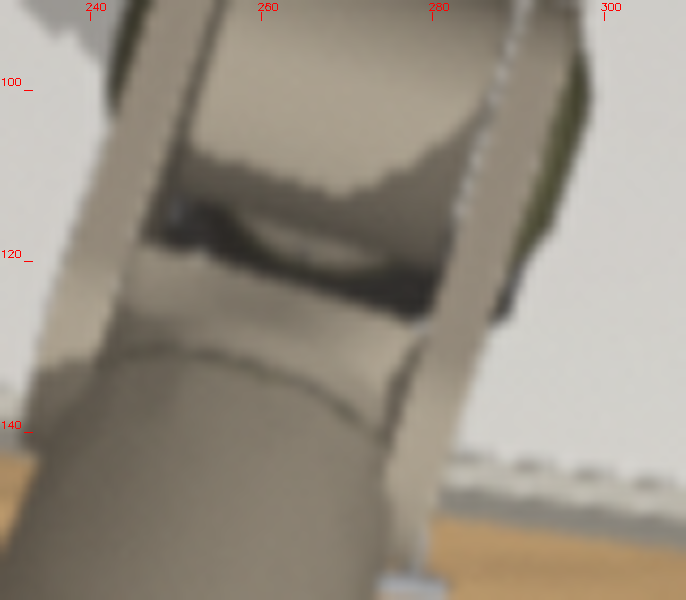

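The hook slipped relative to the grip, so it has reached its stop. Let the knob up and release.

```bash
python3 -m pendant '[[0,0,0,-0.4,0,0,0.4],[0,0,0,-0.8,0,0,0.4],[0,0,0,-1.1,0,0,0.4],[0,0,0,-1.1,0,0,1],[0,0,0,-1.1,0,0,1]]' ;python3 -m pendant '[[0,0,0,0,0,0,1],[0,0,0,0,0,0,1],[0,0,0,-4,0,0,1],[0,0,0,-8,0,0,1],[0,0,0,-8.5,0,0,1]]' ; python3 -c "
from h import *
go(500,-60,260,82.5)"
```

```text
time_s: 52.0
eef_pos: [671.4, -81.0, 143.9]
ee_rot: [-0.424, -0.565, -0.426, 0.566]
force: [0.0, -0.2, 0.2]
grip_width: 0.952
time_s: 52.62
eef_pos: [672.7, -81.5, 233.1]
ee_rot: [0.427, 0.566, 0.424, -0.564]
force: [0.4, 0.4, -0.8]
grip_width: 0.999
at [672.7 -81.5 233.1] jaw -106.1 -> turn [-0.15   0.    -0.005] shift [ -2.79 -17.18   2.72] q6 1.56 F [ 0.4  0.4 -0.8] g 0.999 t 52.625
```

```bash
python3 -m pendant '[[-0.05,0,0,-1,-3.5,0.5,1],[-0.1,0,0,-2,-7,1,1],[-0.15,0,0,-2.8,-10,1.5,1],[-0.15,0,0,-2.8,-11,1.5,1],[-0.15,0,0,-2.8,-11,1.5,1]]' ; python3 -c "
from h import *
im=vision.capture('wrist');crop(im,0,0,512,384,'o1')
im=vision.capture('scene');crop(im,150,140,280,260,'o2')
im=vision.capture('top');crop(im,90,60,440,300,'o3')"
```

```text
time_s: 53.25
eef_pos: [562.1, -65.2, 257.2]
ee_rot: [-0.466, -0.532, -0.466, 0.532]
force: [0.3, 0.2, -0.4]
grip_width: 1.0
```

View pics/o1.png

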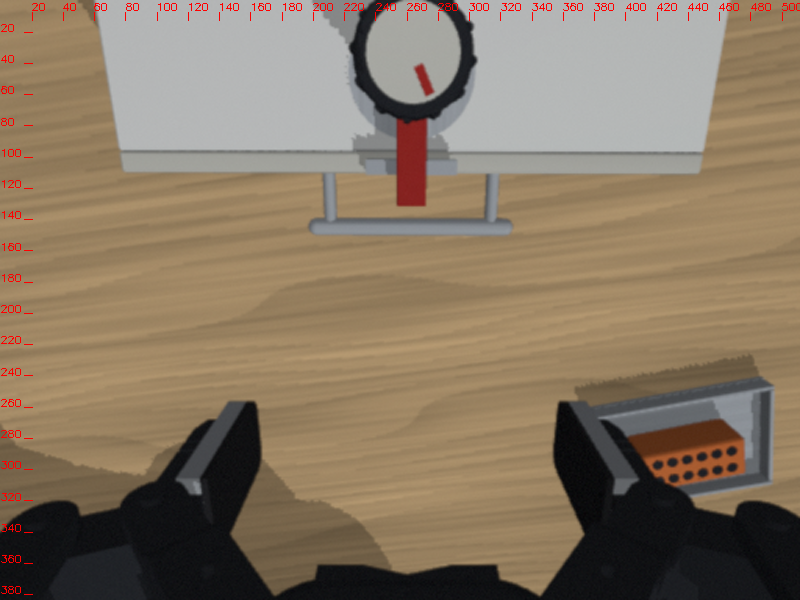

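View pics/o2.png

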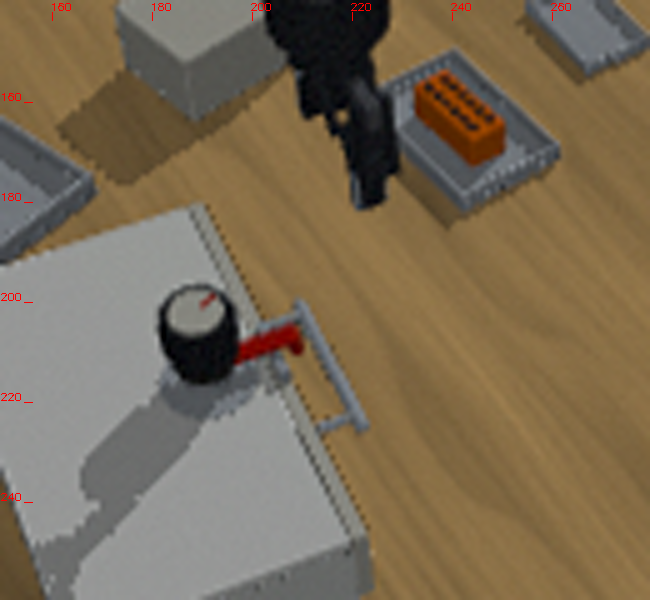

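View pics/o3.png

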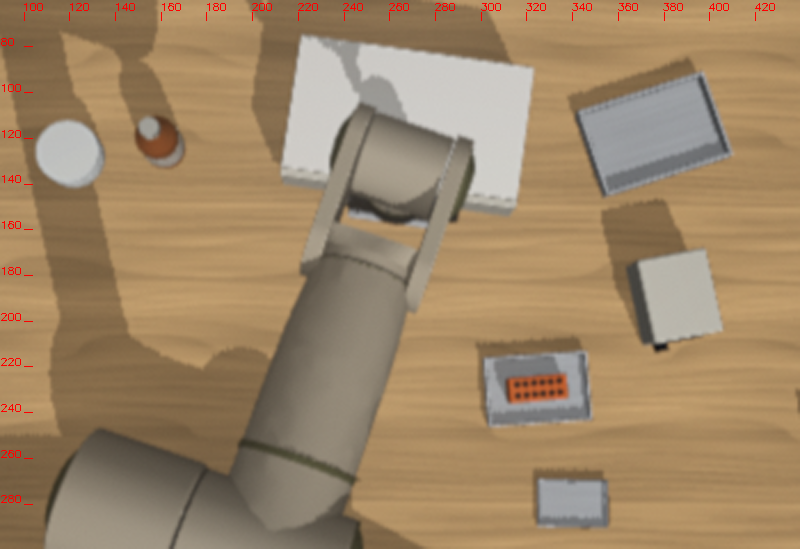

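The hook points straight out over the tab: its column runs at 397–426, centred on the knob at 412, with the tip in front of the panel. The drawer is flush, the cartridge is in the middle tray and the bystanders haven't moved.

```bash
python3 -c "
from rig import job
print(job.finish_job())"
```

```text
the job is handed in; nothing more can be done
None
```

The job is handed in, about 53 s of the 210 s used. The cartridge is in the steel tray, all four slide boxes are in the drawer, and the drawer is shut and locked.

- **Cartridge:** it lies flat in the middle-sized tray, which measured about 96 x 146 mm.
- **Boxes:** red is in lane 0, yellow in lane 1, blue in lane 2 and green in lane 3, all lid up.
- **Drawer:** I pushed it by the handle until the panel sat flush and the force rose to 20 N. It stayed home when I backed off.
- **Lock:** I held the knob down at about 11–12 N and turned it about 2.7 rad clockwise until the hook slipped at its stop. I then let it up and released it. The last pictures show the hook pointing straight out over the tab.

**Yellow box:** it was knocked about 20 mm inside the drawer while I was placing blue. It ended close against its divider and the back wall. Its lid size in the picture fits lying flat in its lane, so I left it there. I could not see the boxes again after the drawer closed.

**Knob position:** the wrist camera and the top camera disagreed on the knob by about 5 mm. I gripped midway between the two, and the sideways force stayed at about 7 N or less while turning. The petri dishes, bottle and lamp supply look unmoved in the last top view.

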